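Rescue the reagents from a dead analyser drawer

TASK

The analyser has lost power with its reagent drawer shut. Take the hand crank off its parking stud, put it on the square shaft end and wind the drawer fully out, then stand every reagent bottle from it upright on the cold plate, in one straight row along the plate's middle line between the two calibrator vials, no bottle touching another. Then wind the empty drawer fully home with the crank and put the crank back on its stud, leaving the vials and the other things on the bench where they are.

Things in the scene. Friction and masses are not known exactly. Their poses are not given: they have to be found in the camera images.
- unit: the analyser's reagent drawer unit, a low white housing fixed to the bench: 260 wide, 520 deep, top deck 105 high (rearmost 100: 150 high). Origin at the foot of the middle of its front face; x runs back into the unit, y across it, z up. The drawer comes out of the front, towards the unit's -x. A clear window in the deck (underside 95 high) covers the bottles in the shut drawer
- shaft_seat (a point): centre of the top of the steel collar (32 dia, 22 high) on the deck, on which the crank's boss sits. From it rises the drive shaft end: 12 x 12 square, 20 high, plus a tapered tip 6 high. It turns only with the drawer (0.32 N m of friction), clockwise seen from above as that comes out, 1 rad per 9.5 mm; at drawer value 0 its flats are parallel to the unit's x and y axes
- stud_seat (a point): centre of the top face of the black collar (32 dia, 22 high) of the parking stud on the deck near the unit's front, where the crank's boss sits when parked; a round pin 11 dia, 22 high (tapering over its last 6) stands on it, so that the crank may be parked at any yaw
- drawer (a joint): how far the drawer is out: 0 fully home, 0.2 m fully out at its stop. Wound by the shaft end: about 3.3 turns of the crank (21 rad) for the whole travel, clockwise from above = out, anticlockwise = in. It stays where it is left, and cannot be pulled by hand with reasonable force
- drawer_floor (a point): middle of the drawer's flat inner floor, 30 above the bench; its axes are those of the unit, and it moves with the drawer. The floor is 161 along x and 170 across; rims 22 high above it, but the front panel stands 42 above it, inner face 82.5 from this point at -x
- crank: loose metal hand crank, 300 g, parked at first on the stud at some yaw. Origin at the centre of the underside of its square boss (34 x 34, 30 high), z up, arm along +x. Socket in the boss 14 x 14, 30 deep, open below, sides parallel to the boss's. Flat arm 18 wide on top of the boss, 30 to 40 above the origin, from 17 behind the axis to 102 ahead. The boss can be gripped by its two sides along the arm
- crank_grip (a point): middle of the crank's black handle: upright, 20 dia, 60 high (42 to 102 above the crank's origin), 85 from the socket's axis. It is a sleeve that spins freely on its pin, so it can be held tight while the crank goes round
- cold_plate: flat aluminium cold plate fixed to the bench, 330 (x) x 120 (y), top face 25 above the bench. Origin at the centre of its underside; x along its length: the row goes along this axis, y = 0
- vial1: amber calibrator vial with white cap, 25 dia, 54 high, loose, standing on the plate's middle line 138 from its centre at the -x end. Origin at the centre of its underside
- vial2: the same, at the +x end
- tube_rack: bystander: steel rack of blue-capped tubes, about 80 x 130, 105 high. Origin under its centre
- glove_box: bystander: box of gloves, 120 x 230, 75 high. Origin under its centre
- pen_pot: bystander: pot of pens, 72 dia, 145 high with the pens. Origin under its centre
- bottle1: white reagent bottle with blue screw cap, 63 to 126 g: body 44 dia up to 34, cap 32 dia from 38 to the top at 56. Origin at the centre of its underside. Stands in the drawer at first, in no set order (two rows of two places, about 70 apart); may be absent
- bottle2: white reagent bottle with blue screw cap, 63 to 126 g: body 44 dia up to 34, cap 32 dia from 38 to the top at 56. Origin at the centre of its underside. Stands in the drawer at first, in no set order (two rows of two places, about 70 apart); may be absent
- bottle3: white reagent bottle with blue screw cap, 63 to 126 g: body 44 dia up to 34, cap 32 dia from 38 to the top at 56. Origin at the centre of its underside. Stands in the drawer at first, in no set order (two rows of two places, about 70 apart); may be absent
- bottle4: white reagent bottle with blue screw cap, 63 to 126 g: body 44 dia up to 34, cap 32 dia from 38 to the top at 56. Origin at the centre of its underside. Stands in the drawer at first, in no set order (two rows of two places, about 70 apart); may be absent
Not all that is in view belongs to the job. Several things have the shape of the crank; the one meant has the colours described above.

How it is judged:
By the outcome, as a careful person would: the job done as asked, in the order asked, and still so for the second after the job is handed in, with the robot touching nothing.
Of bottle1, bottle2, bottle3, bottle4 only 2 to 4 are there at a start; the rules pass over those that are not, and their reading is None.
At some moment in a run one of bottle1, bottle2, bottle3, bottle4 may be knocked a few centimetres aside while the robot is not near it.
Once in a run the grip may slacken for a moment while it holds something.
It also fails if it takes over 210 s, if anything falls off the work surface, if the arm or the gripper's body presses on something with over 40 N, if the wrist force passes 120 N, or if a joint passes its speed limit or range.

ROBOT

A 6-joint arm with a two-finger parallel gripper is mounted at the origin on the work surface. World frame = base frame: x ahead of the robot, y to its left, z up, the work surface at z = 0. Lengths are in m, angles in rad, forces in N, time in s.
With the tool pointing down it reaches from about 0.4 to 0.825 m from the base axis. Payload 7 kg.
Tool frame: the origin (TCP) lies midway between the tips of the shut fingers; the grasp point (between the pads) lies 19 mm behind it; z points along the fingers, y is the direction in which the jaws open and shut (so a half turn about z gives the same grasp; the last joint's range is limited). The gripper opens to 88 mm and grips with 3 to 60 N. Pads are 19 mm wide; open, the fingers measure 130 mm over their backs; the gripper's body (78 mm by 193 mm) begins 47 mm behind the grasp point.
Start: joints at [-0.821, 0.359, 0.012, 0, -1.224, -0.288], TCP at [0.301, -0.604, 0.227] pointing down, gripper open.
Joint ranges: [-3.07, 3.07], [-1.43, 2.12], [-1.02, 1.25], [-3.03, 1.67], [-3.05, -0], [-3.03, 3.03]. Speed limits (rad/s): [2.39, 2.39, 3.01, 3.14, 3.14, 3.14].

INTERFACE

Orientations are given as a rotation vector (axis times angle).
In Python, from bench import sense, get_image, close_job gives the robot as it stands.
- The arm moves only by the tool play_rows, never from a script. Its argument "motion" is one flat list of numbers, 5 for each row, row after row: the closure, from 0 (fully open) to 1 (shut), then the shift along the tool's x, y, z in cm, then the turn about the tool's z in degrees. In form: [fingers, x, y, z, roll, fingers, x, y, z, roll, ...]. A call has 1 to 8 rows; each row shifts and turns the commanded pose from where the row before left it, along the tool's axes as they then stand; what a row does not reach is not made up. A row lasts 1/8 s, in which the tool goes at most 62.5 mm and 10.7 degrees, less where a joint would pass 70% of its speed; a pose out of reach is approached as far as the arm can. A call with a gripper value outside its range is refused whole. The fingers move at their own pace and stop on an object; "grip_force" is the grip in N (left out, the last holds). Time passes only in rows, so rows that do not move let the fingers close. It gives the time, the measured TCP pose, the force and the opening at its end, in the units of the state.
- sense(): the state, without advancing time (a new reading comes with each control period).
- get_image(name): name is "side" or "top" or "wrist"; returns a dict with "color" (420x560x3 uint8, red, green, blue), "mtx" (3x3 intrinsics, pixels), "T" (4x4, takes a point from camera to world coordinates). Camera axes: x right, y up, looking along -z (the intrinsics and any distortion apply to the point x, -y, -z); pixel columns grow to the right and rows downward; lengths in m; the calibration is good to about 2 mm. A picture is of the moment at which its call begins. There is no depth.
- close_job(): hands the job in, once; it reports no verdict.
The state is a dict: "time": time; "q": joint angles; "joint_velocities": joint speeds; "tau": joint torques, N m; "position": TCP position; "tcp_rot": TCP orientation; "ft_force": force on the tool from outside, world axes, zero at the start; "wrist_torque": the same for the moment, N m; "grip_width": finger opening in m.
Only numpy, scipy, OpenCV 4.12 (cv2) and the standard library are available. Lean on these libraries where they do the work, as an engineer would, in place of code of your own. Each camera call takes 0.05 s, during which the arm holds its last target. There are 200 camera calls.

## Working session

There is one attempt and no reset: what is moved stays moved. The work goes in short steps, Python scripts to look and compute and a tool call to move; the robot and the scene stay as the last step left them, time stands still between calls to the robot, and variables do not carry over. Pictures are saved under pics/ and viewed, about 12 in all and at most 16, crops included, and the job is handed in when it is done.

Besides the shell and the picture viewer there is one more tool, called as name(argument=value, ...), one argument or row to a line, values as JSON. play_rows: Moves the arm, as the interface text tells. Its arguments: {"type":"object","properties":{"motion":{"type":"array","items":{"type":"number"}},"grip_force":{"type":"number"}},"required":["motion"]}

```bash
ls; mkdir -p pics; cat > h.py <<'E'
import numpy as np, cv2
from bench import sense, get_image, close_job
from scipy.spatial.transform import Rotation as R
def save(n,im): cv2.imwrite(f'pics/{n}.png', im[...,::-1])
def proj(c,p):
    T=np.linalg.inv(c['T']); p=np.atleast_2d(p); q=p@T[:3,:3].T+T[:3,3]
    q=q*[1,-1,-1]; u=q@c['mtx'].T; return u[:,:2]/u[:,2:]
def ray(c,uv,z):
    uv=np.atleast_2d(np.array(uv,float)); d=np.c_[uv,np.ones(len(uv))]@np.linalg.inv(c['mtx']).T
    d=d*[1,-1,-1]@c['T'][:3,:3].T; o=c['T'][:3,3]
    return o+d*((z-o[2])/d[:,2])[:,None]
E
python3 - <<'E'
from h import *
s=sense(); print({k:np.round(v,3) for k,v in s.items()})
for n in('top','side'):
    c=get_image(n); save(n+'0',c['color']); print(n,c.keys(),c['mtx'].round(1).tolist(),c['T'].round(3).tolist())
E
```

```text
pics
{'time': np.float64(0.0), 'q': array([-0.821,  0.359,  0.011, -0.   , -1.224, -0.288]), 'joint_velocities': array([-0.002, -0.001,  0.001,  0.   , -0.001,  0.001]), 'tau': array([-0.0000e+00, -5.8271e+01,  2.9306e+01,  6.9970e+00,  7.0000e-03,
       -0.0000e+00]), 'position': array([ 0.301, -0.604,  0.226]), 'tcp_rot': array([ 7.190e-01, -3.058e+00, -3.000e-03]), 'ft_force': array([ 0.094, -0.542,  0.358]), 'wrist_torque': array([-0.01 ,  0.001,  0.015]), 'grip_width': np.float64(0.088)}
top dict_keys(['color', 'mtx', 'T']) [[489.2, 0.0, 275.6], [0.0, 489.2, 208.1], [0.0, 0.0, 1.0]] [[0.021, 0.998, -0.056, 0.404], [-1.0, 0.021, 0.004, -0.014], [0.005, 0.056, 0.998, 1.516], [0.0, 0.0, 0.0, 1.0]]
side dict_keys(['color', 'mtx', 'T']) [[544.2, 0.0, 288.3], [0.0, 544.2, 204.1], [0.0, 0.0, 1.0]] [[0.895, 0.238, -0.379, -0.261], [-0.447, 0.505, -0.739, -1.485], [0.016, 0.83, 0.558, 1.249], [0.0, 0.0, 0.0, 1.0]]
```

View pics/top0.png

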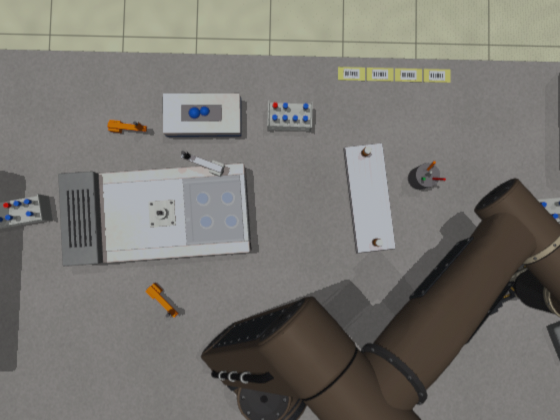

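View pics/side0.png

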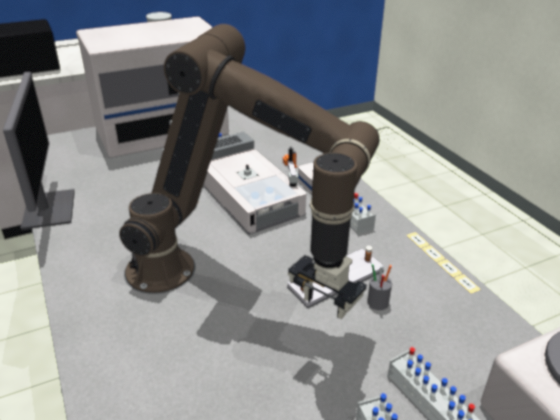

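Crank-shaped things in the top view: the steel arm with a dark handle at (205,163), an orange one at (127,127) and another orange one at (162,300). The description fits the steel one. I'll check it in one enlarged crop.

```bash
python3 - <<'E'
from h import *
c=get_image('top'); im=c['color'][140:280,50:260]
save('crop1',cv2.resize(im,None,fx=3.8,fy=3.8,interpolation=cv2.INTER_CUBIC))
E
```

```text
(no output)
```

View pics/crop1.png

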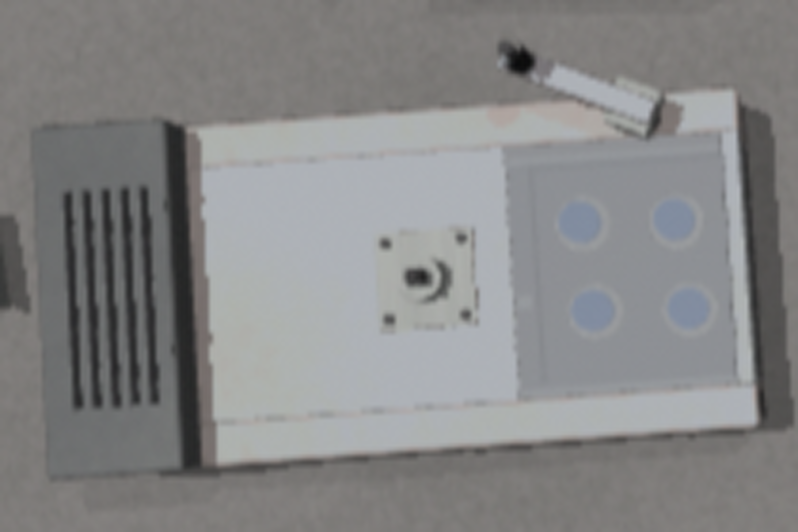

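The crop confirms the steel crank: the dark handle is at about (515,57) and the boss at about (640,105). The shaft is at about (425,278), and there are four bottles under the window.

```bash
python3 - <<'E'
from h import *
c=get_image('top')
f=lambda u,v:((u+.5)/3.8-.5+50,(v+.5)/3.8-.5+140)
A=ray(c,f(737,90),.105)[0];B=ray(c,f(757,428),.105)[0]
print('front corners',A.round(4),B.round(4),np.linalg.norm(A-B))
C=ray(c,f(35,128),.15)[0];D=ray(c,f(50,478),.15)[0]; print('back corners',C.round(4),D.round(4),np.linalg.norm(C-D), np.linalg.norm((A-C)[:2]),np.linalg.norm((B-D)[:2]))
print('shaft tip',ray(c,f(418,278),.153).round(4),'collar',ray(c,f(432,279),.127).round(4))
print('armend',ray(c,[f(660,88),f(645,138),f(633,105)],.167).round(4))
print('handletop',ray(c,f(508,54),.229).round(4), 'armfar',ray(c,f(551,77),.167).round(4))
hsv=cv2.cvtColor(c['color'],cv2.COLOR_RGB2HSV)
print('bottles',ray(c,[f(582,222),f(675,220),f(594,312),f(689,309)],.086).round(4))
g=c['color'].astype(int).min(2); m=(g>185).astype(np.uint8); m[:,:320]=0;m[:,400:]=0;m[:130]=0;m[260:]=0
cn=max(cv2.findContours(m,0,2)[0],key=cv2.contourArea);r=cv2.minAreaRect(cn);print(r);print(ray(c,cv2.boxPoints(r),.025).round(4));print(ray(c,r[0],.025))
E
```

```text
front corners [0.6119 0.0757 0.105 ] [0.355  0.0543 0.105 ] 0.25774515051397484
back corners [0.5659 0.5893 0.15  ] [0.3096 0.5666 0.15  ] 0.25726486092041023 0.5156096408635362 0.5143435499521533
shaft tip [[0.4611 0.3029 0.153 ]] collar [[0.4617 0.2985 0.127 ]]
armend [[0.603  0.128  0.167 ]
 [0.5661 0.1379 0.167 ]
 [0.5901 0.1473 0.167 ]]
handletop [[0.6155 0.2279 0.229 ]] armfar [[0.6094 0.2077 0.167 ]]
bottles [[0.5097 0.1938 0.086 ]
 [0.5128 0.1222 0.086 ]
 [0.4406 0.1825 0.086 ]
 [0.4444 0.1096 0.086 ]]Traceback (most recent call last):
  File "<stdin>", line 13, in <module>
ValueError: max() iterable argument is empty
```

```bash
cat >> h.py <<'E'
def go(p,yaw=None):
    """print shift in tool axes (cm) and roll (deg) from measured pose to p with tool-x at world yaw (mod 180)"""
    s=sense(); M=R.from_rotvec(s['tcp_rot']).as_matrix(); y0=np.degrees(np.arctan2(M[1,0],M[0,0]))
    d=M.T@(np.array(p)-s['position'])*100; r=0
    if yaw is not None: r=-((yaw-y0+90)%180-90)
    print('go',d.round(2),'roll',round(r,1),'yaw now',y0.round(1),'q6',s['q'][5].round(2),'pos',s['position'].round(4),'w',s['grip_width'].round(4),'F',s['ft_force'].round(1),'t',round(float(s['time']),2))
E
python3 - <<'E'
from h import *
go((.58,.149,.35),72)
c=get_image('top');print(c['color'][170:230:15,360:380:10].tolist())
m=(c['color'].min(2)>140).astype(np.uint8); m[:,:320]=0;m[:,405:]=0;m[:135]=0;m[260:]=0
cn=max(cv2.findContours(m,0,2)[0],key=cv2.contourArea);r=cv2.minAreaRect(cn);print(r);print(ray(c,cv2.boxPoints(r),.025).round(4));print(ray(c,r[0],.025))
E
```

```text
Traceback (most recent call last):
  File "h.py", line 17, in go
    print('go',d.round(2),'roll',round(r,1),'yaw now',y0.round(1),'q6',s['q'][5].round(2),'pos',s['position'].round(4),'w',s['grip_width'].round(4),'F',s['ft_force'].round(1),'t',round(float(s['time']),2))
                                                                                                                           ^^^^^^^^^^^^^^^^^^^^^
AttributeError: 'float' object has no attribute 'round'
```

```bash
sed -i "s/s\['grip_width'\].round(4)/round(float(s['grip_width']),4)/; s/s\['q'\]\[5\].round(2)/np.round(s['q'],2)/; s/s\['ft_force'\].round(1)/np.round(s['ft_force'],1)/; s/s\['position'\].round(4)/np.round(s['position'],4)/" h.py
python3 - <<'E'
from h import *
go((.58,.149,.35),72)
c=get_image('top');print(c['color'][170:230:15,360:380:10].tolist())
m=(c['color'].min(2)>140).astype(np.uint8); m[:,:320]=0;m[:,405:]=0;m[:135]=0;m[260:]=0
cn=max(cv2.findContours(m,0,2)[0],key=cv2.contourArea);r=cv2.minAreaRect(cn);print(r);print(ray(c,cv2.boxPoints(r),.025).round(4));print(ray(c,r[0],.025))
E
```

```text
go [-58.56  54.98 -12.35] roll -45.5 yaw now -153.5 q6 [-0.82  0.36  0.01 -0.   -1.22 -0.29] pos [ 0.3006 -0.6041  0.226 ] w 0.0879 F [ 0.8 -0.2  0.1] t 0.2
[[[173, 176, 182], [174, 172, 177]], [[173, 177, 183], [173, 177, 183]], [[174, 177, 182], [174, 178, 183]], [[173, 178, 183], [173, 177, 183]]]
((369.7231140136719, 197.28460693359375), (106.66986083984375, 37.334449768066406), 82.87498474121094)
[[ 0.6819 -0.2285  0.025 ]
 [ 0.6988 -0.3424  0.025 ]
 [ 0.3747 -0.3855  0.025 ]
 [ 0.3583 -0.2729  0.025 ]]
[[ 0.52743503 -0.30742174  0.025     ]]
```

play_rows(
  motion=[0,0,0,-5,0,0,-3,3,-5,0,0,-3.7,3.5,-2.4,0,0,-3.7,3.5,0,0,0,-3.7,3.5,0,0,0,-3.7,3.5,0,0,0,-3.7,3.5,0,0,0,-3.7,3.5,0,0],
)

```text
time: 1.25
position: [0.419, -0.2774, 0.3484]
tcp_rot: [-0.719, 3.058, -0.0]
ft_force: [0.7, 1.0, 1.0]
grip_width: 0.0876
```

play_rows(
  motion=[0,-3.7,3.5,0,0,0,-3.7,3.5,0,0,0,-3.7,3.5,0,0,0,-3.7,3.5,0,0,0,-3.7,3.5,0,0,0,-3.7,3.5,0,0,0,-3.7,3.5,0,0,0,-3.7,3.5,0,0],
)

```text
time: 2.25
position: [0.5593, 0.1052, 0.3484]
tcp_rot: [-0.719, 3.058, 0.0]
ft_force: [0.9, -1.2, 0.3]
grip_width: 0.0877
```

play_rows(
  motion=[0,-3.7,3,0,0,0,0,0,0,-9,0,0,0,0,-9,0,0,0,0,-9,0,0,0,0,-9,0,0,0,0,-9,0,0,0,0,0],
)

```text
time: 3.12
position: [0.5787, 0.1469, 0.3481]
tcp_rot: [1.833, -2.551, -0.0]
ft_force: [-0.3, -0.5, -0.9]
grip_width: 0.0876
```

```bash
python3 - <<'E'
from h import *
go((.58,.149,.35),72)
c=get_image('wrist');save('w1',c['color']);print(c['mtx'].tolist(),c['T'].round(3).tolist())
np.set_printoptions(suppress=True)
print(proj(c,[[.59,.149,.167],[.6155,.2279,.229],[.355,.0543,.105],[.612,.0757,.105]]).round(1))
E
```

```text
go [-0.25 -0.06 -0.19] roll -0.6 yaw now -108.6 q6 [ 0.58  0.18  0.04 -0.   -1.43 -0.9 ] pos [0.5787 0.1469 0.3481] w 0.0876 F [-0.3 -0.5 -0.9] t 3.12
[[322.41052116876557, 0.0, 282.64436128199713], [0.0, 322.41052116876557, 212.21015650832487], [0.0, 0.0, 1.0]] [[-0.948, -0.305, -0.095, 0.553], [0.32, -0.904, -0.284, 0.07], [0.0, -0.3, 0.954, 0.505], [0.0, 0.0, 0.0, 1.0]]
[[273.  195.1]
 [273.  293.6]
 [446.6  37.1]
 [237.2 132. ]]
```

View pics/w1.png

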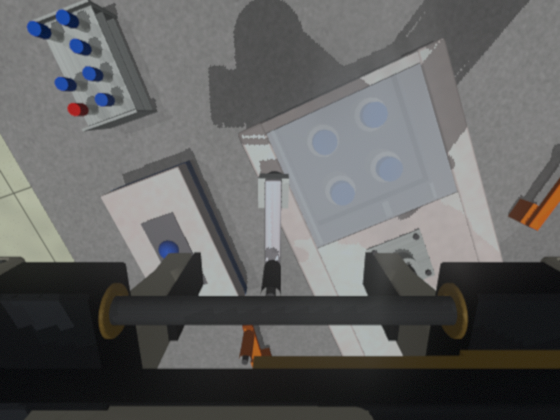

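The crank's boss shows at (273,190), its arm runs straight down the picture, and the handle is at (272,280). This agrees with the estimate.

```bash
python3 - <<'E'
from h import *
c=get_image('wrist'); P=c['color'][165:275,245:300]
save('w1c',cv2.resize(P,None,fx=5,fy=5,interpolation=cv2.INTER_CUBIC))
E
```

```text
(no output)
```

View pics/w1c.png

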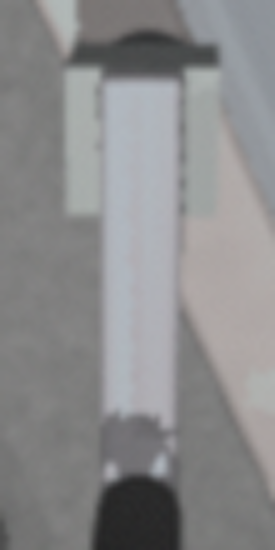

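```bash
python3 - <<'E'
from h import *
c=get_image('wrist')
f=lambda u,v:((u+.5)/5-.5+245,(v+.5)/5-.5+165)
P=ray(c,[f(65,67),f(219,67),f(219,215),f(65,215)],.157);print(P.round(4),P.mean(0).round(4))
for i in range(4):print(np.linalg.norm(P[i]-P[i-1]))
Q=ray(c,[f(143.5,78),f(139,410)],.167);print(Q.round(4));d=Q[1]-Q[0];print(np.degrees(np.arctan2(d[1],d[0])))
p=P.mean(0);go((p[0],p[1],.123),np.degrees(np.arctan2(d[1],d[0])))
E
```

```text
[[0.6007 0.1277 0.157 ]
 [0.5688 0.1386 0.157 ]
 [0.5796 0.1706 0.157 ]
 [0.6124 0.1594 0.157 ]] [0.5904 0.1491 0.157 ]
0.0337907808823451
0.033684751856966684
0.033783160161838174
0.03465238564043068
[[0.5843 0.1337 0.167 ]
 [0.6106 0.2057 0.167 ]]
69.95691694983547
go [-0.59 -1.04 22.52] roll 1.3 yaw now -108.7 q6 [ 0.58  0.18  0.04 -0.   -1.43 -0.9 ] pos [0.5787 0.1469 0.3482] w 0.0879 F [0.5 0.6 0.4] t 3.27
```

play_rows(
  motion=[0,-0.6,-1.05,0,1,0,0,0,5,0,0,0,0,5,0,0,0,0,5,0,0,0,0,4,0,0,0,0,3.5,0,1,0,0,0,0,1,0,0,0,0],
  grip_force=45,
)

```text
time: 4.28
position: [0.5919, 0.1496, 0.1245]
tcp_rot: [-1.811, 2.565, -0.001]
ft_force: [0.3, -0.3, -0.0]
grip_width: 0.0729
```

play_rows(
  motion=[1,0,0,0,0,1,0,0,0,0,1,0,0,0,0,1,0,0,0,0],
)

```text
time: 4.78
position: [0.5907, 0.1493, 0.1236]
tcp_rot: [-1.812, 2.566, -0.0]
ft_force: [-1.4, -0.2, 3.0]
grip_width: 0.0337
```

```bash
python3 - <<'E'
from h import *
go((.5904,.1491,.123),70.5)
e=np.array([-.0886,.996]); n=np.array([-.996,-.0886])
# shaft estimate from top view in unit frame + bottles
o=np.array([.4835,.065])
for p in([.4611,.3029],[.4617,.2985],[.5904,.1491]): d=np.array(p)-o; print((d@e).round(4),(d@n).round(4))
E
```

```text
go [0.03 0.02 0.06] roll -0.0 yaw now -109.5 q6 [ 0.57  0.34 -0.27  0.   -0.96 -0.91] pos [0.5907 0.1493 0.1236] w 0.0337 F [-1.4 -0.2  3. ] t 4.78
0.2389 0.0012
0.2345 0.001
0.0743 -0.1139
```

play_rows(
  motion=[1,0,0,-3,0,1,0,0,-5,0,1,0,0,-5,0,1,0,0,0,-8,1,0,0,0,-8,1,0,0,0,-8.5,1,0,0,0,0],
)

```text
time: 5.65
position: [0.5901, 0.1491, 0.2526]
tcp_rot: [2.313, -2.124, -0.001]
ft_force: [0.1, -0.3, -3.0]
grip_width: 0.0338
```

```bash
python3 - <<'E'
from h import *
go((.454,.38,.255),95.1)
E
```

```text
go [-24.17  11.59  -0.23] roll -0.2 yaw now -85.1 q6 [ 0.57  0.24 -0.1  -0.   -1.24 -0.48] pos [0.5901 0.1491 0.2526] w 0.0338 F [ 0.1 -0.3 -3. ] t 5.65
```

play_rows(
  motion=[1,-4,2,0,0,1,-4,2,0,0,1,-4,2,0,0,1,-4,2,0,0,1,-4,2,0,0,1,-4.1,1.6,0,0,1,0,0,0,0,1,0,0,0,0],
)

```text
time: 6.65
position: [0.4539, 0.3792, 0.2528]
tcp_rot: [2.313, -2.125, 0.0]
ft_force: [0.3, -0.5, -3.1]
grip_width: 0.0338
```

```bash
python3 - <<'E'
from h import *
go((.454,.38,.255),95.1)
c=get_image('wrist'); print(proj(c,[[.461,.300,.127],[.461,.3,.153]]).round(1)); save('w2',c['color'])
E
```

```text
go [-0.08 -0.02 -0.22] roll -0.2 yaw now -85.1 q6 [ 1.03  0.21 -0.14 -0.   -1.23 -0.94] pos [0.4539 0.3792 0.2528] w 0.0338 F [ 0.3 -0.5 -3.1] t 6.65
[[281.9 112.8]
 [281.9 113. ]]
```

View pics/w2.png

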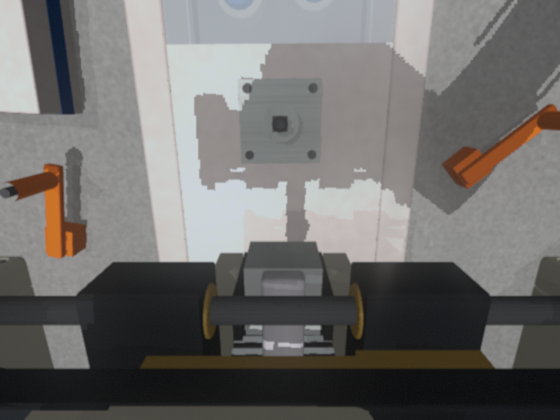

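The square shaft tip is at (280,124), its mounting plate spans roughly (240..322, 79..163), and the window edge is at row 43.

```bash
python3 - <<'E'
from h import *
c=get_image('wrist'); im=c['color']
g=cv2.cvtColor(im,cv2.COLOR_RGB2GRAY)
m=(g[110:140,265:300]<75).astype(np.uint8); n,l,st,ce=cv2.connectedComponentsWithStats(m)
print([(st[i].tolist(),(ce[i]+[265,110]).round(1).tolist()) for i in range(1,n)])
bol=[]
for u,v in((247,87),(313,87),(249,155),(312,154)):
    w=255-g[v-6:v+7,u-6:u+7].astype(float); w-=np.median(w); w[w<25]=0; M=cv2.moments(w); bol.append((u-6+M['m10']/M['m00'],v-6+M['m01']/M['m00']))
B=ray(c,bol,.108);print(np.round(bol,1).tolist(),B.round(4).tolist(),B.mean(0).round(4))
for a,b in((0,1),(2,3),(0,2),(1,3)): d=B[b]-B[a];print(np.degrees(np.arctan2(d[1],d[0])).round(2))
# window edge
us=[180,195,210,225,340,360,380];vs=[]
for u in us:
    col=np.abs(np.diff(g[34:54,u].astype(float))); vs.append(34.5+col.argmax())
print(vs);W=ray(c,np.c_[us,vs],.105);k=np.polyfit(W[:,0],W[:,1],1);print('win yaw',np.degrees(np.arctan(k[0])))
for z in(.147,.153):print(ray(c,(280,124),z).round(4))
save('w2c',cv2.resize(im[70:170,230:330],None,fx=5,fy=5,interpolation=cv2.INTER_CUBIC))
E
```

```text
[([8, 7, 15, 16, 208], [279.9, 124.0])]
[[247.9, 88.6], [312.6, 88.1], [249.5, 155.0], [311.5, 154.5]] [[0.4927, 0.282, 0.108], [0.4363, 0.2769, 0.108], [0.4882, 0.3396, 0.108], [0.4309, 0.3342, 0.108]] [0.462  0.3082 0.108 ]
-174.79
-174.67
94.45
95.42
[np.float64(44.5), np.float64(44.5), np.float64(44.5), np.float64(44.5), np.float64(42.5), np.float64(42.5), np.float64(42.5)]
win yaw 5.449113978444318
[[0.4621 0.308  0.147 ]]
[[0.4621 0.3078 0.153 ]]
```

View pics/w2c.png

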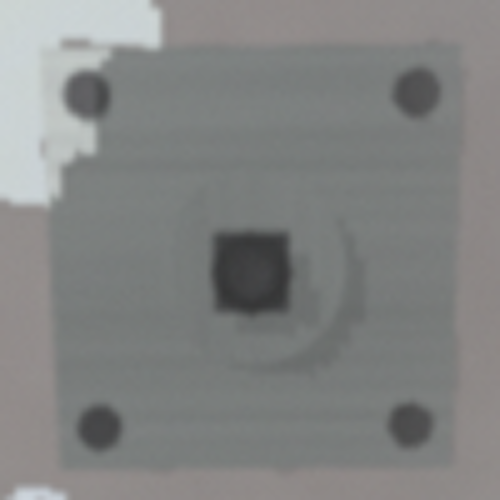

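```bash
python3 - <<'E'
from h import *
go((.4621,.3079,.156),95.2)
E
```

```text
go [ 7.1  -0.17  9.71] roll -0.4 yaw now -85.2 q6 [ 1.02  0.21 -0.14 -0.   -1.23 -0.94] pos [0.4544 0.3786 0.2531] w 0.0338 F [-0.3 -0.4 -3.3] t 6.75
```

play_rows(
  motion=[1,3.6,-0.1,0,-0.3,1,3.5,-0.1,0,0,1,0,0,4,0,1,0,0,4,0,1,0,0,1.7,0,1,0,0,0,0,1,0,0,0,0],
)

```text
time: 7.62
position: [0.4633, 0.3088, 0.1573]
tcp_rot: [-2.319, 2.117, -0.0]
ft_force: [-0.2, -0.2, -2.6]
grip_width: 0.034
```

```bash
python3 - <<'E'
from h import *
go((.4621,.3079,.1236),95.2)
E
```

```text
go [0.08 0.14 3.37] roll 0.0 yaw now -84.8 q6 [ 0.94  0.22 -0.35  0.   -1.   -0.85] pos [0.4633 0.3088 0.1573] w 0.034 F [-0.2 -0.2 -2.6] t 7.62
```

play_rows(
  motion=[1,0.08,0.12,0,0,1,0,0,0.5,0,1,0,0,0.5,0,1,0,0,0,0],
)

```text
time: 8.12
position: [0.4611, 0.3076, 0.1457]
tcp_rot: [2.32, -2.117, -0.0]
ft_force: [0.2, 0.5, -3.1]
grip_width: 0.0336
```

```bash
python3 - <<'E'
from h import *
go((.4621,.3079,.1236),95.2);print(sense()['wrist_torque'])
E
```

```text
go [-0.02 -0.1   2.21] roll 0.1 yaw now -84.7 q6 [ 0.94  0.23 -0.37 -0.   -0.97 -0.85] pos [0.4611 0.3076 0.1457] w 0.0336 F [ 0.2  0.5 -3.1] t 8.12
[-0.02082555  0.11266953  0.01705092]
```

play_rows(
  motion=[1,0,-0.04,0.4,0,1,0,0,0.4,0,1,0,0,0,0],
)

```text
time: 8.5
position: [0.4617, 0.3077, 0.1377]
tcp_rot: [2.32, -2.117, 0.0]
ft_force: [0.6, -0.6, -2.9]
grip_width: 0.0336
```

play_rows(
  motion=[1,0,0,0.5,0,1,0,0,0,0],
)

```text
time: 8.75
position: [0.4617, 0.3077, 0.1328]
tcp_rot: [2.32, -2.117, -0.0]
ft_force: [0.0, -0.5, -3.2]
grip_width: 0.0339
```

play_rows(
  motion=[1,0,0,0.5,0,1,0,0,0.35,0,1,0,0,0,0],
)

```text
time: 9.12
position: [0.4617, 0.3077, 0.1243]
tcp_rot: [2.321, -2.117, 0.0]
ft_force: [0.5, -0.3, -3.1]
grip_width: 0.0342
```

```bash
python3 - <<'E'
from h import *
go((.4621,.3079,.1236),95.2);print(sense()['wrist_torque'])
E
```

```text
go [-0.01 -0.04  0.07] roll 0.1 yaw now -84.7 q6 [ 0.94  0.25 -0.39 -0.   -0.93 -0.85] pos [0.4617 0.3077 0.1243] w 0.0342 F [ 0.5 -0.3 -3.1] t 9.12
[-0.00899564  0.06149107  0.00068394]
```

play_rows(
  motion=[0,0,0,0,0,0,0,0,0,0,0,0,0,-4,0,0,0,0,-5,0,0,0,0,-3.5,0,0,-4.25,0,0,0,0,-4.25,0,0,0,0,0,0,0,0],
)

```text
time: 10.12
position: [0.4537, 0.3948, 0.2495]
tcp_rot: [-2.323, 2.115, 0.0]
ft_force: [0.8, -0.6, -0.1]
grip_width: 0.0875
```

```bash
python3 - <<'E'
from h import *
go((.4544,.3924,.18),95.2)
c=get_image('top');save('t2',cv2.resize(c['color'][140:280,50:260],None,fx=3.8,fy=3.8,interpolation=cv2.INTER_CUBIC))
E
```

```text
go [ 0.25 -0.04  6.95] roll 0.2 yaw now -84.6 q6 [ 1.04  0.22 -0.12  0.   -1.22 -0.95] pos [0.4537 0.3948 0.2495] w 0.0875 F [ 0.8 -0.6 -0.1] t 10.12
```

play_rows(
  motion=[0,0.2,0,3,0,0,0,0,3.9,0,1,0,0,0,0,1,0,0,0,0,1,0,0,0,0,1,0,0,0,0,1,0,0,0,0,1,0,0,0,0],
  grip_force=40,
)

```text
time: 11.18
position: [0.4542, 0.3906, 0.1809]
tcp_rot: [-2.321, 2.117, 0.0]
ft_force: [-1.3, -0.2, 0.3]
grip_width: 0.0332
```

```bash
python3 - <<'E'
from h import *
go((.4544,.3924,.18),95.2)
# wind rows, radius 8.5, clockwise from above, start handle at unit yaw 95.2, tool x at -84.7
s=sense();M=R.from_rotvec(s['tcp_rot']).as_matrix()
def rows(a0,n,st):
    for i in range(n):
        a=np.radians(a0+st*i);b=np.radians(a0+st*(i+1))
        d=M.T@np.array([.085*(np.cos(b)-np.cos(a)),.085*(np.sin(b)-np.sin(a)),0])*100
        print(round(float(d[0]),2),round(float(d[1]),2),end=' | ')
rows(95.2,18,-20)
E
```

```text
go [-0.18 -0.03  0.09] roll 0.1 yaw now -84.7 q6 [ 1.04  0.27 -0.23  0.   -1.08 -0.94] pos [0.4542 0.3906 0.1809] w 0.0332 F [-1.3 -0.2  0.3] t 11.18
0.52 -2.91 | 1.48 -2.55 | 2.26 -1.9 | 2.78 -1.01 | 2.95 0.0 | 2.77 1.01 | 2.26 1.9 | 1.47 2.56 | 0.51 2.91 | -0.52 2.91 | -1.48 2.55 | -2.26 1.9 | -2.78 1.01 | -2.95 -0.0 | -2.77 -1.01 | -2.26 -1.9 | -1.47 -2.56 | -0.51 -2.91 |
```

play_rows(
  motion=[1,-0.1,0,0,0,1,0,0,0,0,1,0,0,0,0,1,0,0,0,0],
)

```text
time: 11.68
position: [0.4541, 0.3916, 0.1807]
tcp_rot: [-2.321, 2.117, 0.0]
ft_force: [-0.7, -0.5, -0.1]
grip_width: 0.0193
```

play_rows(
  motion=[1,0.52,-2.91,0,0,1,1.48,-2.55,0,0,1,0,0,0,0,1,0,0,0,0],
)

```text
time: 12.18
position: [0.5104, 0.3772, 0.181]
tcp_rot: [-2.32, 2.116, -0.0]
ft_force: [1.1, 2.4, 0.2]
grip_width: 0.0195
```

```bash
cat >> h.py <<'E'
S=np.array([.4621,.3079])
def ang():
    s=sense(); d=np.array(s['position'][:2])-S
    print('r',np.linalg.norm(d).round(4),'ang',np.degrees(np.arctan2(d[1],d[0])).round(1))
E
python3 - <<'E'
from h import *
go((.4544,.3924,.18),95.2);ang()
E
```

```text
go [-2.03  5.44  0.1 ] roll 0.0 yaw now -84.8 q6 [ 0.94  0.32 -0.15  0.   -1.1  -0.85] pos [0.5104 0.3772 0.181 ] w 0.0195 F [1.1 2.4 0.2] t 12.18
r 0.0845 ang 55.1
```

play_rows(
  motion=[1,2.26,-1.9,0,0,1,2.78,-1.01,0,0,1,2.95,0,0,0,1,2.77,1.01,0,0,1,2.26,1.9,0,0,1,1.47,2.56,0,0,1,0.51,2.91,0,0,1,-0.52,2.91,0,0],
)

```text
time: 13.18
position: [0.4398, 0.2248, 0.1811]
tcp_rot: [-2.319, 2.115, -0.001]
ft_force: [7.4, 11.7, -8.1]
grip_width: 0.0193
```

play_rows(
  motion=[1,-1.48,2.55,0,0,1,-2.26,1.9,0,0,1,-2.78,1.01,0,0,1,-2.95,0,0,0,1,-2.77,-1.01,0,0,1,-2.26,-1.9,0,0,1,-1.47,-2.56,0,0,1,-0.51,-2.91,0,0],
)

```text
time: 14.18
position: [0.4527, 0.392, 0.1805]
tcp_rot: [2.321, -2.114, -0.001]
ft_force: [-4.8, -2.4, 1.5]
grip_width: 0.0192
```

```bash
python3 - <<'E'
from h import *
go((.4544,.3924,.18),95.2);ang()
E
```

```text
go [-0.03 -0.17  0.05] roll 0.2 yaw now -84.6 q6 [ 1.04  0.27 -0.22 -0.   -1.08 -0.94] pos [0.4527 0.392  0.1805] w 0.0192 F [-4.8 -2.4  1.5] t 14.18
r 0.0846 ang 96.4
```

play_rows(
  motion=[1,0.52,-2.91,0,0,1,1.48,-2.55,0,0,1,2.26,-1.9,0,0,1,2.78,-1.01,0,0,1,2.95,0,0,0,1,2.77,1.01,0,0,1,2.26,1.9,0,0,1,1.47,2.56,0,0],
)

```text
time: 15.18
position: [0.4982, 0.2296, 0.1811]
tcp_rot: [-2.319, 2.116, -0.001]
ft_force: [-0.1, 10.8, -3.7]
grip_width: 0.0194
```

play_rows(
  motion=[1,0.51,2.91,0,0,1,-0.52,2.91,0,0,1,-1.48,2.55,0,0,1,-2.26,1.9,0,0,1,-2.78,1.01,0,0,1,-2.95,0,0,0,1,-2.77,-1.01,0,0,1,-2.26,-1.9,0,0],
)

```text
time: 16.18
position: [0.3997, 0.3654, 0.1804]
tcp_rot: [2.319, -2.113, 0.002]
ft_force: [3.0, -7.9, -1.4]
grip_width: 0.0191
```

play_rows(
  motion=[1,-1.47,-2.56,0,0,1,-0.51,-2.91,0,0,1,0,0,0,0],
)

```text
time: 16.55
position: [0.4543, 0.3919, 0.1805]
tcp_rot: [2.32, -2.117, 0.0]
ft_force: [-1.5, 2.7, 3.3]
grip_width: 0.0195
```

```bash
python3 - <<'E'
from h import *
go((.4544,.3924,.18),95.2);ang()
E
```

```text
go [-0.05 -0.01  0.05] roll 0.0 yaw now -84.8 q6 [ 1.04  0.27 -0.22  0.   -1.08 -0.95] pos [0.4543 0.3919 0.1805] w 0.0195 F [-1.5  2.7  3.3] t 16.55
r 0.0844 ang 95.3
```

Two turns are done. I'll wind the third turn, then the last 120°.

play_rows(
  motion=[1,0.52,-2.91,0,0,1,1.48,-2.55,0,0,1,2.26,-1.9,0,0,1,2.78,-1.01,0,0,1,2.95,0,0,0,1,2.77,1.01,0,0,1,2.26,1.9,0,0,1,1.47,2.56,0,0],
)

```text
time: 17.55
position: [0.4977, 0.2294, 0.1812]
tcp_rot: [-2.318, 2.116, -0.001]
ft_force: [-0.0, 11.0, -4.9]
grip_width: 0.0193
```

play_rows(
  motion=[1,0.51,2.91,0,0,1,-0.52,2.91,0,0,1,-1.48,2.55,0,0,1,-2.26,1.9,0,0,1,-2.78,1.01,0,0,1,-2.95,0,0,0,1,-2.77,-1.01,0,0,1,-2.26,-1.9,0,0],
)

```text
time: 18.55
position: [0.3994, 0.365, 0.1804]
tcp_rot: [2.319, -2.114, 0.002]
ft_force: [2.2, -8.4, -1.0]
grip_width: 0.0196
```

play_rows(
  motion=[1,-1.47,-2.56,0,0,1,-0.51,-2.91,0,0,1,0.52,-2.91,0,0,1,1.48,-2.55,0,0,1,2.26,-1.9,0,0,1,2.78,-1.01,0,0,1,2.95,0,0,0,1,0,0,0,0],
)

```text
time: 19.55
position: [0.5466, 0.2985, 0.1816]
tcp_rot: [-2.318, 2.117, -0.001]
ft_force: [3.8, 0.2, -1.0]
grip_width: 0.0195
```

play_rows(
  motion=[1,1.4,0.4,0,0,1,1.3,0.6,0,0,1,0,0,0,0],
)

```text
time: 19.92
position: [0.5393, 0.2719, 0.1817]
tcp_rot: [-2.32, 2.115, -0.002]
ft_force: [6.1, 0.0, -0.3]
grip_width: 0.0194
```

```bash
python3 - <<'E'
from h import *
go((.4544,.3924,.18),95.2);ang()
E
```

```text
go [-12.78   7.35   0.16] roll 0.1 yaw now -84.7 q6 [ 0.79  0.27 -0.22  0.   -1.08 -0.7 ] pos [0.5393 0.2719 0.1817] w 0.0194 F [ 6.1  0.  -0.3] t 19.93
r 0.0852 ang -25.0
```

play_rows(
  motion=[1,0.62,0.41,0,0,1,0.58,0.45,0,0,1,0,0,0,0,1,0,0,0,0],
)

```text
time: 20.42
position: [0.5323, 0.2595, 0.1816]
tcp_rot: [-2.32, 2.115, -0.003]
ft_force: [6.6, -0.4, 0.8]
grip_width: 0.0195
```

play_rows(
  motion=[1,0.54,0.51,0,0,1,0,0,0,0,1,0,0,0,0],
)

```text
time: 20.8
position: [0.5277, 0.2535, 0.1817]
tcp_rot: [-2.321, 2.115, -0.003]
ft_force: [7.3, -1.1, 1.6]
grip_width: 0.0193
```

```bash
python3 - <<'E'
from h import *
go((.4544,.3924,.18),95.2);ang()
E
```

```text
go [-14.5    6.02   0.14] roll 0.1 yaw now -84.7 q6 [ 0.78  0.24 -0.26  0.   -1.07 -0.69] pos [0.5277 0.2535 0.1817] w 0.0193 F [ 7.3 -1.1  1.6] t 20.8
r 0.0852 ang -39.6
```

play_rows(
  motion=[1,0.49,0.55,0,0,1,0,0,0,0,1,0,0,0,0],
)

```text
time: 21.18
position: [0.5227, 0.2479, 0.1816]
tcp_rot: [-2.321, 2.115, -0.004]
ft_force: [6.2, -2.2, 1.2]
grip_width: 0.0196
```

```bash
python3 - <<'E'
from h import *
ang(); print(sense()['ft_force'])
E
```

```text
r 0.0852 ang -44.7
[ 6.18767397 -2.19351069  1.22498844]
```

play_rows(
  motion=[1,0.45,0.59,0,0,1,0,0,0,0,1,0,0,0,0],
)

```text
time: 21.55
position: [0.5174, 0.2431, 0.1817]
tcp_rot: [-2.32, 2.115, -0.004]
ft_force: [7.6, -1.6, 0.4]
grip_width: 0.0192
```

```bash
python3 - <<'E'
from h import *
ang(); print(sense()['ft_force'])
c=get_image('top');save('t3',cv2.resize(c['color'][130:290,130:400],None,fx=2.9,fy=2.9,interpolation=cv2.INTER_CUBIC))
E
```

```text
r 0.0852 ang -49.5
[ 7.64666188 -1.59944584  0.358285  ]
```

View pics/t3.png

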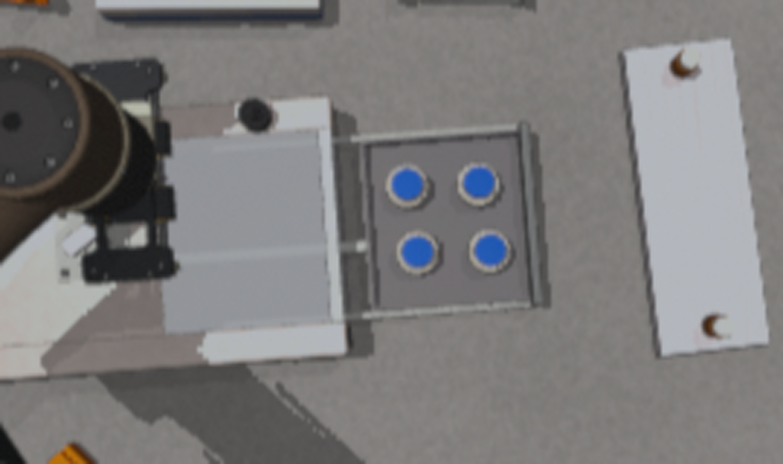

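The drawer is out, with bottles at (407,185), (478,184), (418,252) and (490,251). I'll keep winding until I feel the stop.

play_rows(
  motion=[1,0.4,0.62,0,0,1,0,0,0,0,1,0,0,0,0],
)

```text
time: 21.98
position: [0.5122, 0.2391, 0.1819]
tcp_rot: [-2.32, 2.113, -0.004]
ft_force: [9.2, -1.1, -0.7]
grip_width: 0.0192
```

```bash
python3 - <<'E'
from h import *
ang(); print(sense()['ft_force'])
E
```

```text
r 0.0851 ang -53.9
[ 9.20849444 -1.0712332  -0.66158856]
```

play_rows(
  motion=[1,0.35,0.66,0,0,1,0,0,0,0,1,0,0,0,0],
)

```text
time: 22.35
position: [0.506, 0.2349, 0.182]
tcp_rot: [-2.32, 2.113, -0.004]
ft_force: [8.8, -1.1, 0.1]
grip_width: 0.0192
```

```bash
python3 - <<'E'
from h import *
ang(); print(sense()['ft_force'])
c=get_image('top')
f=lambda u,v:((u+.5)/2.9-.5+130,(v+.5)/2.9-.5+130)
print(ray(c,[f(526,122),f(545,306)],.072).round(4)) # front panel top
E
```

```text
r 0.0851 ang -59.0
[ 8.82905807 -1.13751785  0.0785018 ]
[[ 0.5959 -0.1231  0.072 ]
 [ 0.4082 -0.1455  0.072 ]]
```

```bash
python3 - <<'E'
from h import *
c=get_image('top');np.save('ta.npy',c['color'])
E
```

play_rows(
  motion=[1,0.29,0.68,0,0,1,0.23,0.7,0,0,1,0,0,0,0,1,0,0,0,0],
)

```text
time: 22.95
position: [0.491, 0.2273, 0.1814]
tcp_rot: [2.322, -2.116, 0.003]
ft_force: [2.9, -3.4, 4.4]
grip_width: 0.0194
```

```bash
python3 - <<'E'
from h import *
ang(); print(sense()['ft_force'])
c=get_image('top');a=np.load('ta.npy');b=c['color']
for im in(a,b):
    g=cv2.cvtColor(im,cv2.COLOR_RGB2GRAY)
    hsv=cv2.cvtColor(im,cv2.COLOR_RGB2HSV);m=cv2.inRange(hsv,(100,120,80),(130,255,255));m[:175]=0;m[240:]=0;m[:,:250]=0;m[:,340:]=0
    n,l,st,ce=cv2.connectedComponentsWithStats(m);print([ce[i].round(2).tolist() for i in range(1,n) if st[i][4]>20])
    print(g[195:230,300:325].mean(0).round(0))
E
```

```text
r 0.0856 ang -70.3
[ 2.90281351 -3.43031195  4.36077633]
[[269.89, 193.33], [294.76, 192.5], [298.67, 215.71], [273.58, 216.42]]
[103. 103. 103. 106. 111. 109. 104. 104. 105. 102.  90.  82.  89. 104.
 102.  91.  84.  90. 105. 120. 123. 125. 125. 125. 125.]
[[269.89, 193.33], [294.76, 192.5], [298.61, 215.73], [273.53, 216.39]]
[103. 103. 103. 106. 111. 109. 104. 103. 105. 101.  90.  82.  89. 104.
 103.  92.  84.  90. 105. 120. 124. 125. 125. 125. 125.]
```

```bash
python3 - <<'E'
from h import *
c=get_image('top')
A=np.array([[0.5097,0.1938],[0.5128,0.1222],[0.4444,0.1096],[0.4406,0.1825]])
B=ray(c,[[269.89, 193.33], [294.76, 192.5], [298.61, 215.73], [273.53, 216.39]],.086);print(B.round(4));d=B[:,:2]-A;print(np.linalg.norm(d,axis=1),d.mean(0))
w=get_image('wrist');save('w3',w['color'])
print(proj(w,[[.4621,.3079,.167]]))
E
```

```text
[[ 0.5278 -0.0024  0.086 ]
 [ 0.5318 -0.0752  0.086 ]
 [ 0.4639 -0.0878  0.086 ]
 [ 0.4604 -0.0145  0.086 ]]
[0.19699147 0.19834105 0.19831898 0.19794451] [ 0.01908326 -0.19697585]
[[315.02875783 372.27034622]]
```

View pics/w3.png

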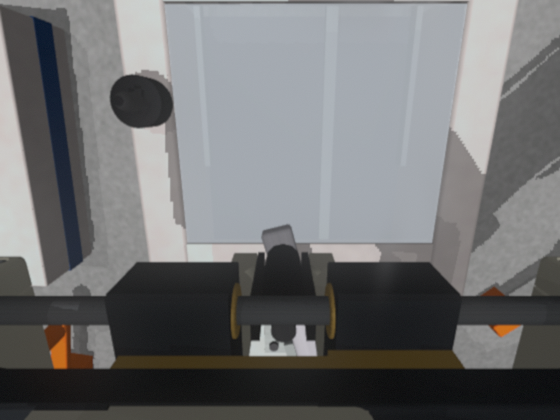

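The drawer has travelled about 198 mm and has stopped moving. The handle has gone further than I expected, so I'll let go and look at how the crank sits.

play_rows(
  motion=[0,0,0,0,0,0,0,0,0,0,0,0,0,0,0,0,0,0,0,0,0,0,0,-5,0,0,0,0,-5,0,0,-4,0,-3,0,0,-4,0,0,0],
)

```text
time: 24.1
position: [0.4849, 0.3089, 0.3142]
tcp_rot: [-2.316, 2.115, -0.0]
ft_force: [-0.2, -0.3, -0.2]
grip_width: 0.087
```

```bash
python3 - <<'E'
from h import *
go((.4621,.3079,.3),95.2)
w=get_image('wrist');save('w4',w['color'])
np.set_printoptions(suppress=True)
print(proj(w,[[.4621,.3079,.167],[.4621,.3079,.127]]).round(1))
E
```

```text
go [-0.1   2.28  1.41] roll 0.0 yaw now -84.8 q6 [ 0.91  0.15 -0.08  0.   -1.34 -0.82] pos [0.4849 0.3089 0.3142] w 0.087 F [-0.2 -0.3 -0.2] t 24.1
[[306.5 198.5]
 [304.1 188.9]]
```

View pics/w4.png

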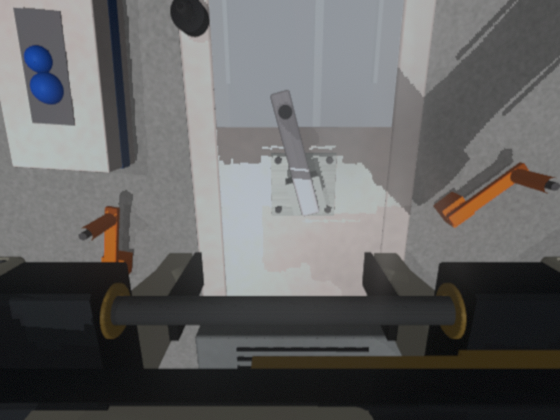

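```bash
python3 - <<'E'
from h import *
w=get_image('wrist');im=w['color']
save('w4c',cv2.resize(im[80:225,240:360],None,fx=5,fy=4.1,interpolation=cv2.INTER_CUBIC))
for z in(.157,.167,.177,.187):
    P=ray(w,[(309,214.5),(281,91)],z);d=P[1]-P[0];a=np.degrees(np.arctan2(d[1],d[0]));u=d/np.linalg.norm(d);print(z,np.linalg.norm(d).round(4),a.round(1),(P[0]+.017*u).round(4))
E
```

```text
0.157 0.1207 -71.2 [0.4613 0.3136 0.157 ]
0.167 0.1168 -71.2 [0.4625 0.3104 0.167 ]
0.177 0.1129 -71.2 [0.4636 0.3073 0.177 ]
0.187 0.1091 -71.2 [0.4647 0.3041 0.187 ]
```

View pics/w4c.png

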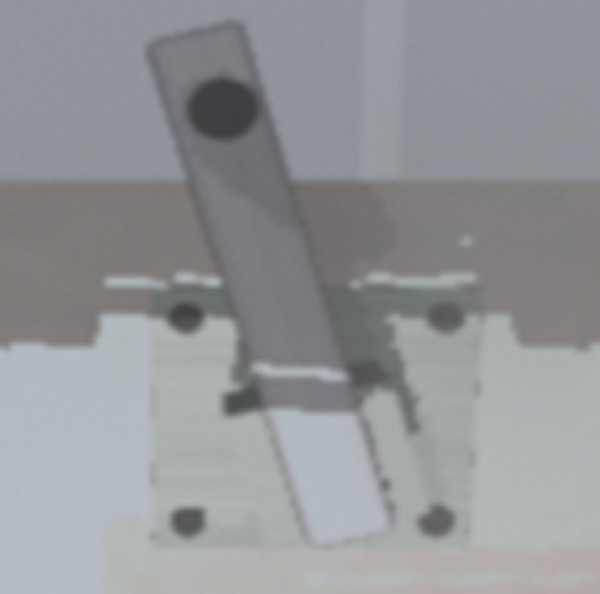

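```bash
python3 - <<'E'
from h import *
c=get_image('top');n=c['color'][130:290,130:400];n=cv2.resize(n,None,fx=2.9,fy=2.9,interpolation=cv2.INTER_CUBIC)
a=np.load('ta.npy')[130:290,130:400];a=cv2.resize(a,None,fx=2.9,fy=2.9,interpolation=cv2.INTER_CUBIC)
t=cv2.imread('pics/t3.png')[...,::-1]
for im in(t,a,n):
    hsv=cv2.cvtColor(np.ascontiguousarray(im),cv2.COLOR_RGB2HSV);m=cv2.inRange(hsv,(100,120,80),(130,255,255));m[:140]=0;m[300:]=0;m[:,:360]=0
    k,l,st,ce=cv2.connectedComponentsWithStats(m);print([ce[i].round(2).tolist() for i in range(1,k) if st[i][4]>200])
E
```

```text
[[478.83, 181.93], [406.98, 184.05], [490.2, 249.83], [417.24, 251.41]]
[[478.82, 181.91], [407.02, 184.07], [490.24, 249.79], [417.29, 251.48]]
[[478.83, 181.93], [407.0, 184.06], [490.16, 249.8], [417.3, 251.44]]
```

The crank is seated flat at about −71°. The drawer had already stopped at −50° and hasn't moved since, so it's at its stop. Next, the bottles: turn the tool and go above the drawer.

play_rows(
  motion=[0,0,0,0,10,0,0,0,0,10,0,0,0,0,10,0,0,0,0,10,0,0,0,0,10,0,0,0,0,10,0,0,0,0,10,0,0,0,0,10],
)

```text
time: 25.25
position: [0.4839, 0.3066, 0.3104]
tcp_rot: [0.407, -3.115, 0.001]
ft_force: [-0.4, -0.3, -0.4]
grip_width: 0.0881
```

play_rows(
  motion=[0,0,0,0,7.5,0,0,0,0,0],
)

```text
time: 25.5
position: [0.4839, 0.3068, 0.3105]
tcp_rot: [0.213, -3.134, 0.001]
ft_force: [0.1, -0.3, 0.0]
grip_width: 0.0872
```

```bash
python3 - <<'E'
from h import *
go((.496,-.045,.30),7.7)
E
```

```text
go [  3.57 -35.02   1.07] roll 0.1 yaw now -172.2 q6 [ 0.91  0.15 -0.08 -0.   -1.34 -2.34] pos [0.4839 0.3068 0.3105] w 0.0872 F [ 0.1 -0.3  0. ] t 25.5
```

play_rows(
  motion=[0.45,0.5,-5,0,0,0.45,0.5,-5,0,0,0.45,0.5,-5,0,0,0.45,0.5,-5,0,0,0.45,0.5,-5,0,0,0.45,0.5,-5,0.5,0,0.45,0.5,-5,0.5,0,0.45,0,0,0,0],
)

```text
time: 26.5
position: [0.4957, -0.047, 0.3003]
tcp_rot: [0.211, -3.133, 0.001]
ft_force: [-0.2, 0.0, 0.2]
grip_width: 0.0481
```

```bash
cat >> h.py <<'E'
def caps(c,z=.086,name=None):
    im=c['color'];hsv=cv2.cvtColor(im,cv2.COLOR_RGB2HSV);m=cv2.inRange(hsv,(100,120,60),(130,255,255))
    m=cv2.morphologyEx(m,cv2.MORPH_OPEN,np.ones((3,3),np.uint8))
    k,l,st,ce=cv2.connectedComponentsWithStats(m)
    for i in range(1,k):
        if st[i][4]>60:
            cn=cv2.findContours((l==i).astype(np.uint8),0,2)[0][0];o,r=cv2.minEnclosingCircle(cn)
            print('cap px',np.round(o,1),'r',round(r,1),'area',st[i][4],'xyz',ray(c,o,z)[0].round(4))
E
python3 - <<'E'
from h import *
go((.496,-.045,.30),7.7)
c=get_image('wrist');save('w5',c['color']);caps(c)
E
```

```text
go [-0.05  0.2   0.03] roll 0.0 yaw now -172.3 q6 [ 0.3   0.02 -0.25  0.   -1.31 -1.74] pos [ 0.4957 -0.047   0.3003] w 0.0481 F [-0.2  0.   0.2] t 26.5
cap px [250.8 150.8] r 13.5 area 568 xyz [ 0.4623 -0.0876  0.086 ]
cap px [314.3 156.7] r 13.5 area 544 xyz [ 0.4592 -0.015   0.086 ]
cap px [255.2 208.7] r 13.2 area 531 xyz [ 0.5299 -0.0752  0.086 ]
cap px [314.8 213.5] r 13.1 area 519 xyz [ 0.5264 -0.0033  0.086 ]
```

View pics/w5.png

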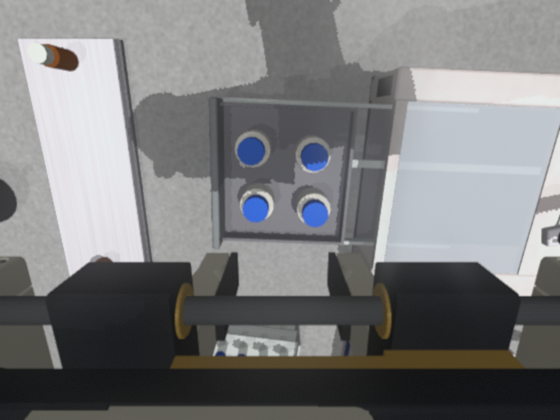

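The drawer shows four upright bottles, at (251,151), (314,157), (255,209) and (315,213). They agree with the top view to within 2 mm. I'll take the (0.530,−0.075) one first.

```bash
python3 - <<'E'
from h import *
go((.5299,-.0752,.073),7.7)
E
```

```text
go [-2.97 -3.38 22.75] roll 0.0 yaw now -172.3 q6 [ 0.3   0.02 -0.24 -0.   -1.31 -1.74] pos [ 0.496  -0.0457  0.3005] w 0.0484 F [-0.1  0.2 -0.1] t 26.55
```

play_rows(
  motion=[0.45,-3,-3.4,0,0,0.45,0,0,5,0,0.45,0,0,5,0,0.45,0,0,5,0,0.45,0,0,4,0,0.45,0,0,0,0,0.45,0,0,0,0],
  grip_force=25,
)

```text
time: 27.42
position: [0.532, -0.0731, 0.1123]
tcp_rot: [-0.216, 3.132, -0.0]
ft_force: [-0.3, -0.4, 0.7]
grip_width: 0.0482
```

```bash
python3 - <<'E'
from h import *
go((.5299,-.0752,.073),7.7)
E
```

```text
go [ 0.25 -0.18  3.93] roll 0.2 yaw now -172.1 q6 [ 0.23  0.24 -0.45  0.   -0.88 -1.66] pos [ 0.532  -0.0731  0.1123] w 0.0482 F [-0.3 -0.4  0.7] t 27.43
```

play_rows(
  motion=[0.45,0.2,-0.15,2,0,0.45,0,0,1.9,0,0.45,0,0,0,0,1,0,0,0,0,1,0,0,0,0,1,0,0,0,0,1,0,0,-2,0,1,0,0,-3,0],
)

```text
time: 28.42
position: [0.5281, -0.0755, 0.1216]
tcp_rot: [0.212, -3.132, 0.0]
ft_force: [0.0, -1.8, -0.9]
grip_width: 0.0311
```

play_rows(
  motion=[1,0,0,-5,0,1,0,0,-3,0,1,0,0,0,0],
)

```text
time: 28.8
position: [0.5304, -0.0753, 0.2045]
tcp_rot: [-0.213, 3.129, 0.001]
ft_force: [0.3, -0.3, -0.7]
grip_width: 0.0313
```

```bash
python3 - <<'E'
from h import *
# plate pose from top
c=get_image('top');g=c['color'].min(2);m=(g>140).astype(np.uint8); m[:,:320]=0;m[:,405:]=0;m[:135]=0;m[260:]=0
cn=max(cv2.findContours(m,0,2)[0],key=cv2.contourArea);r=cv2.minAreaRect(cn);P=ray(c,cv2.boxPoints(r),.025);print(r,P.round(4).tolist(),P.mean(0).round(4))
hsv=cv2.cvtColor(c['color'],cv2.COLOR_RGB2HSV);a=cv2.inRange(hsv,(3,120,40),(20,255,255))&(255*cv2.morphologyEx(m,cv2.MORPH_DILATE,np.ones((5,5),np.uint8)))
k,l,st,ce=cv2.connectedComponentsWithStats(a);print([(ce[i].round(1).tolist(),st[i][4]) for i in range(1,k)])
go((.527,-.307,.20),7.7);caps(c)
E
```

```text
((369.87738037109375, 197.15599060058594), (106.78291320800781, 37.731258392333984), 83.18179321289062) [[0.6828, -0.2291, 0.025], [0.6993, -0.3444, 0.025], [0.3746, -0.3858, 0.025], [0.3586, -0.2719, 0.025]] [ 0.5288 -0.3078  0.025 ]
[([363.8, 153.2], np.int32(14)), ([373.9, 242.0], np.int32(10))]
go [  3.36 -22.93   0.24] roll 0.1 yaw now -172.2 q6 [ 0.23  0.14 -0.33 -0.   -1.09 -1.66] pos [ 0.5293 -0.0752  0.2026] w 0.0313 F [ 0.2 -0.1 -1.4] t 28.85
cap px [198.5 111.5] r 9.8 area 161 xyz [0.7661 0.2139 0.086 ]
cap px [298.6 215.7] r 4.9 area 79 xyz [ 0.4638 -0.0878  0.086 ]
cap px [273.4 216.3] r 4.9 area 78 xyz [ 0.4607 -0.014   0.086 ]
```

play_rows(
  motion=[1,0.7,-4.6,-2,0,1,0.7,-4.6,-2,0,1,0.7,-4.6,-1.5,0,1,0.7,-4.6,0,0,1,0.6,-4.6,0,0,1,0,0,0,0,1,0,0,0,0],
)

```text
time: 29.72
position: [0.5257, -0.3077, 0.2551]
tcp_rot: [0.211, -3.132, -0.002]
ft_force: [0.1, -0.4, -0.2]
grip_width: 0.0312
```

```bash
python3 - <<'E'
from h import *
go((.527,-.307,.26),7.7)
c=get_image('wrist');save('w6',c['color']);np.set_printoptions(suppress=True)
print(proj(c,[[0.6828, -0.2291, 0.025], [0.6993, -0.3444, 0.025], [0.3746, -0.3858, 0.025], [0.3586, -0.2719, 0.025]]).round(1))
E
```

```text
go [-0.14  0.05 -0.49] roll 0.0 yaw now -172.3 q6 [-0.21  0.24 -0.09 -0.   -1.24 -1.23] pos [ 0.5257 -0.3077  0.2551] w 0.0312 F [ 0.1 -0.4 -0.2] t 29.73
[[323.4 300.3]
 [238.7 301. ]
 [228.4  34.6]
 [335.7  33.9]]
```

View pics/w6.png

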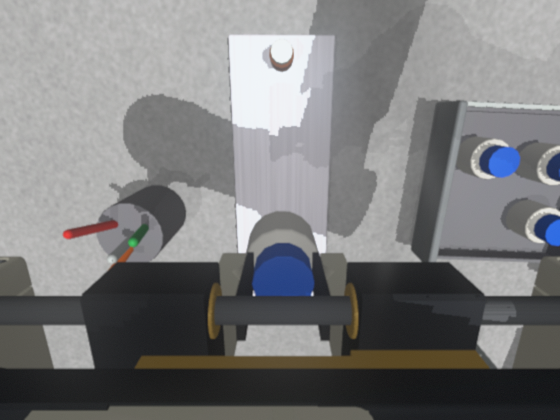

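The plate's near end has corners at (230,36) and (335,36), and a vial cap at about (282,47). The bottle hangs upright in the jaws.

```bash
python3 - <<'E'
from h import *
c=get_image('wrist')
im=c['color'];g=cv2.cvtColor(im,cv2.COLOR_RGB2GRAY).astype(float)
L=[];Rr=[]
for v in range(60,215,10):
    r=cv2.GaussianBlur(g,(1,5),0)[v]
    d=np.diff(r); L.append((222+d[222:245].argmax()+.5,v)); Rr.append((318+np.abs(d[318:345]).argmax()+.5,v))
print(L[::5],Rr[::5])
mid=[]
for E in(L,Rr):
    P=ray(c,E,.025);k=np.polyfit(P[:,0],P[:,1],1);mid.append(k);print('yaw',np.degrees(np.arctan(k[0])).round(2),'y at .527',np.polyval(k,.527).round(4))
print('sep',abs(np.polyval(mid[0],.45)-np.polyval(mid[1],.45)))
print('end',ray(c,[(230.5,36),(334.5,36)],.025).round(4))
hsv=cv2.cvtColor(im,cv2.COLOR_RGB2HSV)
sub=im[35:75,262:302];save('w6c',cv2.resize(sub,None,fx=10,fy=10,interpolation=cv2.INTER_CUBIC))
print('vial cap',ray(c,(281.5,49),.079).round(4))
E
```

```text
[(np.float64(229.5), 60), (np.float64(231.5), 110), (np.float64(233.5), 160), (np.float64(235.5), 210)] [(np.float64(333.5), 60), (np.float64(330.5), 110), (np.float64(328.5), 160), (np.float64(326.5), 210)]
yaw 7.62 y at .527 -0.3658
yaw 7.57 y at .527 -0.2508
sep 0.11501932322835762
end [[ 0.3761 -0.3833  0.025 ]
 [ 0.3611 -0.2726  0.025 ]]
vial cap [[ 0.3902 -0.326   0.079 ]]
```

View pics/w6c.png

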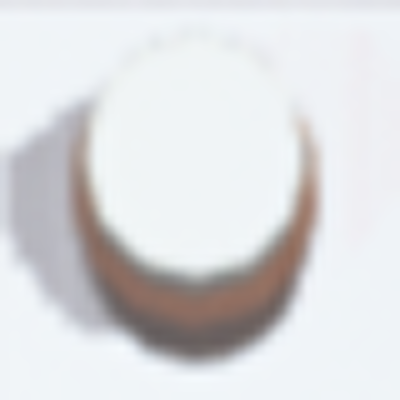

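```bash
python3 - <<'E'
from h import *
c=get_image('top')
print('pot',ray(c,[(428,177),(417,177),(440,177),(445,179)],.12).round(3))
w=get_image('wrist');print('pot base/rim in wrist',ray(w,[(130,230),(98,230),(163,230)],.09).round(3), 'pens', ray(w,[(66,235),(113,262),(147,228)],.14).round(3))
go((.6147,-.2964,.14),7.6)
E
```

```text
pot [[ 0.582 -0.456  0.12 ]
 [ 0.581 -0.424  0.12 ]
 [ 0.582 -0.49   0.12 ]
 [ 0.577 -0.505  0.12 ]]
pot base/rim in wrist [[ 0.588 -0.462  0.09 ]
 [ 0.592 -0.496  0.09 ]
 [ 0.583 -0.428  0.09 ]] pens [[ 0.578 -0.497  0.14 ]
 [ 0.6   -0.456  0.14 ]
 [ 0.562 -0.425  0.14 ]]
go [-8.87 -0.16 11.67] roll 0.2 yaw now -172.2 q6 [-0.21  0.23 -0.09 -0.   -1.24 -1.23] pos [ 0.5266 -0.3069  0.2567] w 0.0315 F [ 0.1  0.6 -1. ] t 29.93
```

play_rows(
  motion=[1,-4.5,-0.1,0,0,1,-4.4,-0.1,0,0,1,0,0,4,0,1,0,0,4,0,1,0,0,4,0,1,0,0,0,0,1,0,0,0,0],
)

```text
time: 30.8
position: [0.616, -0.2978, 0.1387]
tcp_rot: [-0.214, 3.132, -0.002]
ft_force: [0.8, -0.3, -0.4]
grip_width: 0.0314
```

```bash
python3 - <<'E'
from h import *
go((.6147,-.2964,.068),7.6)
E
```

```text
go [0.12 0.17 7.06] roll 0.2 yaw now -172.2 q6 [-0.17  0.43 -0.08  0.   -1.05 -1.27] pos [ 0.616  -0.2978  0.1387] w 0.0314 F [ 0.8 -0.3 -0.4] t 30.8
```

play_rows(
  motion=[1,0.1,0.12,4,0,1,0,0,2.4,0,1,0,0,0.3,0,1,0,0,0,0,1,0,0,0,0],
)

```text
time: 31.42
position: [0.6149, -0.2971, 0.0718]
tcp_rot: [-0.213, 3.131, -0.002]
ft_force: [0.8, -0.6, -0.8]
grip_width: 0.0311
```

```bash
python3 - <<'E'
from h import *
go((.6147,-.2964,.068),7.6)
E
```

```text
go [0.02 0.07 0.38] roll 0.2 yaw now -172.2 q6 [-0.17  0.49 -0.15  0.   -0.92 -1.27] pos [ 0.6149 -0.2971  0.0718] w 0.0311 F [ 0.8 -0.6 -0.8] t 31.43
```

play_rows(
  motion=[1,0,0.06,0.2,0,1,0,0,0,0],
)

```text
time: 31.68
position: [0.6138, -0.2962, 0.0681]
tcp_rot: [-0.213, 3.134, -0.0]
ft_force: [-0.1, -0.4, 0.7]
grip_width: 0.0307
```

play_rows(
  motion=[1,0,0,0.2,0,1,0,0,0,0],
)

```text
time: 31.92
position: [0.6142, -0.2966, 0.0678]
tcp_rot: [-0.214, 3.133, -0.002]
ft_force: [-2.7, 1.5, 11.3]
grip_width: 0.0312
```

play_rows(
  motion=[0.45,0,0,0,0,0.45,0,0,0,0,0.45,0,0,-4,0,0.45,0,0,-6,0,0.45,0,0,-6,0,0.45,4,4,-4,0,0.45,4,4,0,0,0.45,0,0,0,0],
)

```text
time: 32.92
position: [0.5253, -0.2295, 0.263]
tcp_rot: [-0.214, 3.133, 0.001]
ft_force: [0.6, 1.0, 0.0]
grip_width: 0.0481
```

```bash
python3 - <<'E'
from h import *
go((.5264,-.0033,.20),7.6)
c=get_image('wrist');caps(c);caps(get_image('top'),.081)
E
```

```text
go [-3.18 22.39  6.32] roll 0.2 yaw now -172.2 q6 [-0.07  0.17 -0.16 -0.   -1.24 -1.36] pos [ 0.5253 -0.2295  0.263 ] w 0.0481 F [0.6 1.  0. ] t 32.92
cap px [426.3 149.9] r 15.5 area 659 xyz [ 0.4624 -0.0892  0.086 ]
cap px [493.  156.5] r 19.8 area 958 xyz [ 0.4596 -0.0195  0.086 ]
cap px [482.9 217.5] r 18.1 area 835 xyz [ 0.5248 -0.0085  0.086 ]
cap px [213.5 253. ] r 11.9 area 160 xyz [ 0.6068 -0.2965  0.086 ]
cap px [198.5 111.5] r 9.8 area 161 xyz [0.7673 0.2147 0.081 ]
```

play_rows(
  motion=[0.45,-0.6,4.5,0,0,0.45,-0.6,4.5,0,0,0.45,-0.6,4.5,0,0,0.45,-0.7,4.5,2,0,0.45,-0.7,4.4,4,0,0.45,0,0,4,0,0.45,0,0,4,0,0.45,0,0,0,0],
)

```text
time: 34.02
position: [0.528, -0.0054, 0.1186]
tcp_rot: [0.211, -3.127, 0.003]
ft_force: [0.5, 0.0, 0.0]
grip_width: 0.0482
```

```bash
python3 - <<'E'
from h import *
go((.5264,-.0033,.073),7.6)
c=get_image('wrist');caps(c)
E
```

```text
go [0.1  0.24 4.56] roll 0.1 yaw now -172.3 q6 [ 0.36  0.22 -0.45 -0.   -0.9  -1.8 ] pos [ 0.528  -0.0054  0.1186] w 0.0482 F [0.5 0.  0. ] t 34.02
cap px [157. 121.] r 31.8 area 2711 xyz [ 0.4618 -0.0857  0.086 ]
cap px [282.1 134.3] r 27.2 area 2245 xyz [ 0.4596 -0.0145  0.086 ]
cap px [286.2 241.6] r 25.8 area 1937 xyz [ 0.5247 -0.0032  0.086 ]
```

play_rows(
  motion=[0.45,0.2,0.2,2.5,0,0.45,0,0,2,0,0.45,0,0,0,0,1,0,0,0,0,1,0,0,0,0,1,0,0,0,0,1,0,0,-2,0,1,0,0,-4,0],
)

```text
time: 35.08
position: [0.5259, -0.0034, 0.1362]
tcp_rot: [0.212, -3.131, 0.001]
ft_force: [1.1, -0.1, -1.0]
grip_width: 0.0312
```

play_rows(
  motion=[1,0,0,-5,0,1,0,-4.5,-2,0,1,0,-4.5,0,0,1,0,-4.5,0,0,1,0,-4.5,0,0,1,0,-4.5,0,0,1,0,-4.5,0,0,1,0,0,0,0],
)

```text
time: 36.08
position: [0.5633, -0.2732, 0.2061]
tcp_rot: [0.207, -3.134, -0.0]
ft_force: [-0.5, 1.0, -0.4]
grip_width: 0.0309
```

```bash
python3 - <<'E'
from h import *
go((.5572,-.3041,.07),7.6)
c=get_image('wrist');caps(c,.081)
E
```

```text
go [ 0.99 -2.98 13.61] roll -0.0 yaw now -172.4 q6 [-0.14  0.29 -0.13  0.   -1.15 -1.3 ] pos [ 0.5633 -0.2732  0.2061] w 0.0309 F [-0.5  1.  -0.4] t 36.08
cap px [512.7 118.4] r 25.5 area 1517 xyz [ 0.4628 -0.0912  0.081 ]
cap px [282.7 269. ] r 32.1 area 2889 xyz [ 0.6269 -0.2642  0.081 ]
cap px [242. 245.] r 9.2 area 138 xyz [ 0.6071 -0.3056  0.081 ]
```

play_rows(
  motion=[1,1,-3,0,0,1,0,0,5,0,1,0,0,4,0,1,0,0,3,0,1,0,0,0,0,1,0,0,0,0],
)

```text
time: 36.88
position: [0.5588, -0.3014, 0.0883]
tcp_rot: [-0.214, 3.133, -0.001]
ft_force: [-1.2, -0.5, 0.3]
grip_width: 0.0309
```

```bash
python3 - <<'E'
from h import *
go((.5572,-.3041,.068),7.6)
E
```

```text
go [ 0.19 -0.24  2.03] roll 0.2 yaw now -172.2 q6 [-0.19  0.41 -0.25  0.   -0.91 -1.25] pos [ 0.5588 -0.3014  0.0883] w 0.0309 F [-1.2 -0.5  0.3] t 36.88
```

play_rows(
  motion=[1,0.15,-0.22,1,0,1,0,0,0.8,0,1,0,0,0.2,0,1,0,0,0,0,1,0,0,0,0],
)

```text
time: 37.5
position: [0.558, -0.3047, 0.0711]
tcp_rot: [-0.214, 3.13, -0.004]
ft_force: [-6.8, 6.1, 25.9]
grip_width: 0.0308
```

```bash
python3 - <<'E'
from h import *
go((.5572,-.3041,.068),7.6)
E
```

```text
go [0.07 0.07 0.3 ] roll 0.2 yaw now -172.2 q6 [-0.19  0.43 -0.27  0.   -0.87 -1.24] pos [ 0.558  -0.3047  0.0711] w 0.0308 F [-6.8  6.1 25.9] t 37.5
```

play_rows(
  motion=[1,0,0,-0.2,0,1,0,0,0,0,0.45,0,0,0,0,0.45,0,0,0,0,0.45,0,0,-4,0,0.45,0,0,-6,0,0.45,0,3,-6,0,0.45,3,5,0,0],
)

```text
time: 38.5
position: [0.5196, -0.2316, 0.2288]
tcp_rot: [-0.211, 3.127, -0.004]
ft_force: [0.2, 1.1, -1.0]
grip_width: 0.0481
```

play_rows(
  motion=[0.45,2,5,0,0,0.45,1.5,5,0,0,0.45,0,0,0,0,0.45,0,0,0,0],
)

```text
time: 39.0
position: [0.4685, -0.1365, 0.2249]
tcp_rot: [-0.214, 3.134, -0.0]
ft_force: [0.6, -0.8, 0.4]
grip_width: 0.0482
```

```bash
python3 - <<'E'
from h import *
go((.4623,-.0876,.12),7.6)
c=get_image('wrist');caps(c);
c=get_image('top');caps(c,.081)
E
```

```text
go [-0.05  4.93 10.49] roll 0.2 yaw now -172.2 q6 [ 0.12  0.05 -0.39  0.   -1.13 -1.56] pos [ 0.4685 -0.1365  0.2249] w 0.0482 F [ 0.6 -0.8  0.4] t 39.0
cap px [331.8 201.1] r 16.5 area 803 xyz [ 0.4623 -0.0897  0.086 ]
cap px [408.1 207.8] r 16.4 area 782 xyz [ 0.459  -0.0162  0.086 ]
cap px [110.4 258. ] r 14.9 area 423 xyz [ 0.5508 -0.2995  0.086 ]
cap px [198.5 111.5] r 9.8 area 161 xyz [0.7673 0.2147 0.081 ]
cap px [369.5 166. ] r 4.9 area 78 xyz [ 0.6155 -0.2948  0.081 ]
cap px [371.9 185.7] r 5.2 area 84 xyz [ 0.5572 -0.3026  0.081 ]
```

Two are placed as planned. On to the third bottle.

play_rows(
  motion=[0.45,0,4.9,5,0,0.45,0,0,5.2,0,0.45,0,0,0,0,0.45,0,0,0,0],
)

```text
time: 39.6
position: [0.4635, -0.094, 0.1293]
tcp_rot: [-0.211, 3.134, -0.001]
ft_force: [0.3, 0.0, 0.6]
grip_width: 0.0475
```

```bash
python3 - <<'E'
from h import *
go((.4623,-.0880,.072),7.6)
c=get_image('wrist');caps(c)
E
```

```text
go [0.05 0.61 5.73] roll 0.1 yaw now -172.3 q6 [ 0.22  0.12 -0.56  0.   -0.9  -1.65] pos [ 0.4635 -0.094   0.1293] w 0.0475 F [0.3 0.  0.6] t 39.6
cap px [289.8 234.9] r 24.4 area 1750 xyz [ 0.4598 -0.0892  0.086 ]
cap px [396.1 243.4] r 26.2 area 1730 xyz [ 0.4563 -0.0178  0.086 ]
```

play_rows(
  motion=[0.45,0.1,0.55,3,0,0.45,0,0,2.7,0,0.45,0,0,0,0,1,0,0,0,0,1,0,0,0,0,1,0,0,0,0,1,0,0,-2,0,1,0,0,-4,0],
)

```text
time: 40.65
position: [0.4591, -0.088, 0.1307]
tcp_rot: [0.212, -3.131, 0.0]
ft_force: [0.8, 0.0, -1.1]
grip_width: 0.0312
```

play_rows(
  motion=[1,0,0,-5,0,1,0,-4.4,-3,0,1,-1,-4.4,0,0,1,-1,-4.4,0,0,1,-1,-4.4,0,0,1,0,-4.4,0,0,1,0,0,0,0,1,0,0,0,0],
)

```text
time: 41.65
position: [0.5195, -0.3017, 0.2108]
tcp_rot: [0.211, -3.134, -0.001]
ft_force: [-0.2, 0.0, -0.9]
grip_width: 0.0313
```

```bash
python3 - <<'E'
from h import *
go((.4998,-.3117,.09),7.6)
E
```

```text
go [ 2.08 -0.74 12.08] roll 0.1 yaw now -172.3 q6 [-0.2   0.25 -0.18 -0.   -1.14 -1.23] pos [ 0.5195 -0.3017  0.2108] w 0.0313 F [-0.2  0.  -0.9] t 41.65
```

play_rows(
  motion=[1,2.1,-0.75,0,0,1,0,0,5,0,1,0,0,4,0,1,0,0,3,0,1,0,0,0,0,1,0,0,0,0],
)

```text
time: 42.4
position: [0.5008, -0.3121, 0.0927]
tcp_rot: [-0.214, 3.133, -0.002]
ft_force: [0.2, -0.4, -0.7]
grip_width: 0.031
```

```bash
python3 - <<'E'
from h import *
go((.4998,-.3117,.07),7.6)
E
```

```text
go [0.1  0.06 2.27] roll 0.2 yaw now -172.2 q6 [-0.23  0.34 -0.35  0.   -0.88 -1.21] pos [ 0.5008 -0.3121  0.0927] w 0.031 F [ 0.2 -0.4 -0.7] t 42.4
```

play_rows(
  motion=[1,0.1,0.05,1,0,1,0,0,1,0,1,0,0,0,0],
)

```text
time: 42.78
position: [0.4984, -0.3115, 0.0702]
tcp_rot: [0.212, -3.133, -0.001]
ft_force: [-0.2, 0.1, -1.2]
grip_width: 0.0309
```

play_rows(
  motion=[1,0,0,0.2,0,1,0,0,0,0],
)

```text
time: 43.02
position: [0.4992, -0.3118, 0.0691]
tcp_rot: [0.213, -3.134, 0.0]
ft_force: [-1.1, -0.3, 0.1]
grip_width: 0.031
```

play_rows(
  motion=[1,0,0,0.15,0,1,0,0,0,0],
)

```text
time: 43.28
position: [0.4992, -0.3118, 0.0676]
tcp_rot: [-0.213, 3.134, -0.0]
ft_force: [0.6, 0.5, -0.3]
grip_width: 0.0315
```

play_rows(
  motion=[0.45,0,0,0,0,0.45,0,0,0,0,0.45,0,0,-4,0,0.45,0,0,-6,0,0.45,0,3,-6,0,0.45,1,5,0,0,0.45,1,5,0,0,0.45,1,5,0,0],
)

```text
time: 44.28
position: [0.4447, -0.1383, 0.2238]
tcp_rot: [-0.212, 3.134, 0.0]
ft_force: [1.6, 0.6, 0.3]
grip_width: 0.0482
```

play_rows(
  motion=[0.45,0,5,0,0,0.45,0,5,0,0,0.45,0,0,0,0,0.45,0,0,0,0],
)

```text
time: 44.78
position: [0.4319, -0.0402, 0.2237]
tcp_rot: [-0.215, 3.134, 0.0]
ft_force: [-0.7, 1.0, 0.0]
grip_width: 0.0482
```

```bash
python3 - <<'E'
from h import *
go((.4596,-.0148,.12),7.6)
c=get_image('wrist');caps(c);
c=get_image('top');caps(c,.081)
E
```

```text
go [-3.09  2.14 10.37] roll 0.2 yaw now -172.2 q6 [ 0.37 -0.05 -0.49  0.   -1.13 -1.8 ] pos [ 0.4319 -0.0402  0.2237] w 0.0482 F [-0.7  1.   0. ] t 44.77
cap px [ 11.6 228. ] r 18.2 area 781 xyz [ 0.4942 -0.2968  0.086 ]
cap px [303.6 229.4] r 16.8 area 824 xyz [ 0.4572 -0.0157  0.086 ]
cap px [ 31. 274.] r 12.4 area 241 xyz [ 0.5426 -0.2829  0.086 ]
cap px [198.5 111.5] r 9.8 area 161 xyz [0.7673 0.2147 0.081 ]
cap px [369.5 166. ] r 4.9 area 78 xyz [ 0.6155 -0.2948  0.081 ]
cap px [371.9 185.7] r 5.2 area 86 xyz [ 0.5572 -0.3026  0.081 ]
cap px [374.5 204.7] r 5.1 area 82 xyz [ 0.5013 -0.3107  0.081 ]
```

play_rows(
  motion=[0.45,-3,2.1,4,0,0.45,0,0,5,0,0.45,0,0,0,0,0.45,0,0,0,0],
)

```text
time: 45.38
position: [0.4596, -0.0162, 0.1348]
tcp_rot: [-0.211, 3.134, -0.001]
ft_force: [0.5, -0.5, 0.9]
grip_width: 0.0481
```

```bash
python3 - <<'E'
from h import *
go((.4590,-.0150,.072),7.6)
c=get_image('wrist');caps(c)
E
```

```text
go [0.05 0.14 6.28] roll 0.1 yaw now -172.3 q6 [ 0.4   0.09 -0.58  0.   -0.91 -1.83] pos [ 0.4596 -0.0162  0.1348] w 0.0481 F [ 0.5 -0.5  0.9] t 45.38
cap px [284.5 232.2] r 23.8 area 1656 xyz [ 0.4565 -0.0149  0.086 ]
```

play_rows(
  motion=[0.45,0.1,0.12,3,0,0.45,0,0,3.2,0,0.45,0,0,0,0,1,0,0,0,0,1,0,0,0,0,1,0,0,0,0,1,0,0,-2,0,1,0,0,-4,0],
)

```text
time: 46.42
position: [0.4564, -0.0148, 0.1313]
tcp_rot: [0.212, -3.131, 0.001]
ft_force: [0.4, 0.1, -1.2]
grip_width: 0.0313
```

play_rows(
  motion=[1,0,0,-5,0,1,0,-4.4,-3,0,1,0,-4.4,0,0,1,0,-4.4,0,0,1,0,-4.4,0,0,1,0,-4.4,0,0,1,0,-4.4,0,0,1,-1,-4,0,0],
)

```text
time: 47.42
position: [0.5082, -0.3158, 0.2119]
tcp_rot: [-0.212, 3.134, 0.0]
ft_force: [0.9, 0.1, -0.5]
grip_width: 0.0315
```

```bash
python3 - <<'E'
from h import *
go((.4423,-.3194,.09),7.6)
E
```

```text
go [ 6.58  0.53 12.18] roll 0.1 yaw now -172.3 q6 [-0.23  0.24 -0.19 -0.   -1.14 -1.21] pos [ 0.5082 -0.3158  0.2119] w 0.0315 F [ 0.9  0.1 -0.5] t 47.42
```

play_rows(
  motion=[1,3.3,0.25,0,0,1,3.2,0.25,0,0,1,0,0,5,0,1,0,0,4,0,1,0,0,3,0,1,0,0,0,0,1,0,0,0,0],
)

```text
time: 48.3
position: [0.4442, -0.3185, 0.0927]
tcp_rot: [-0.213, 3.133, -0.001]
ft_force: [0.0, 0.4, -0.1]
grip_width: 0.0312
```

```bash
python3 - <<'E'
from h import *
go((.4423,-.3194,.07),7.6)
E
```

```text
go [ 0.21 -0.06  2.27] roll 0.2 yaw now -172.2 q6 [-0.26  0.28 -0.45  0.   -0.85 -1.17] pos [ 0.4442 -0.3185  0.0927] w 0.0312 F [ 0.   0.4 -0.1] t 48.3
```

play_rows(
  motion=[1,0.15,-0.05,1,0,1,0,0,1.1,0,1,0,0,0,0],
)

```text
time: 48.68
position: [0.4413, -0.3186, 0.0696]
tcp_rot: [0.212, -3.133, -0.001]
ft_force: [-0.7, -0.3, -0.7]
grip_width: 0.0316
```

play_rows(
  motion=[1,0,0,0.2,0,1,0,0,0,0],
)

```text
time: 48.92
position: [0.4421, -0.3189, 0.0685]
tcp_rot: [-0.213, 3.134, -0.0]
ft_force: [-0.2, 0.3, -0.9]
grip_width: 0.0311
```

```bash
python3 - <<'E'
from h import *
go((.4423,-.3194,.067),7.6)
E
```

```text
go [-0.01 -0.05  0.15] roll 0.2 yaw now -172.2 q6 [-0.27  0.31 -0.48  0.   -0.79 -1.17] pos [ 0.4421 -0.3189  0.0685] w 0.0311 F [-0.2  0.3 -0.9] t 48.92
```

play_rows(
  motion=[1,0,0,0.15,0,1,0,0,0,0,0.45,0,0,0,0,0.45,0,0,0,0,0.45,0,0,-4,0,0.2,0,0,-6,0,0,0,2,-6,0,0,0,5,-5,0],
)

```text
time: 49.92
position: [0.4338, -0.2558, 0.2728]
tcp_rot: [-0.209, 3.133, -0.001]
ft_force: [1.2, 1.3, -0.1]
grip_width: 0.0729
```

play_rows(
  motion=[0,-0.5,5,0,0,0,-0.5,5,0,0,0,-0.5,5,0,0,0,-0.5,5,0,0,0,-0.5,5,0,0,0,-0.5,5,0,0,0,-0.5,5,0,0,0,-0.5,5,0,0],
)

```text
time: 50.92
position: [0.4186, 0.1479, 0.2707]
tcp_rot: [-0.213, 3.134, 0.001]
ft_force: [0.8, -0.4, 0.4]
grip_width: 0.0878
```

```bash
python3 - <<'E'
from h import *
go((.4905,.2275,.18),None)
c=get_image('top');caps(c,.081);save('t5',cv2.resize(c['color'][130:270,240:450],None,fx=3.8,fy=3.8,interpolation=cv2.INTER_CUBIC))
E
```

```text
go [-8.2   6.91  9.07] roll 0 yaw now -172.2 q6 [ 0.79 -0.06 -0.39 -0.   -1.24 -2.22] pos [0.4186 0.1479 0.2707] w 0.0878 F [ 0.8 -0.4  0.4] t 50.92
cap px [198.5 111.5] r 9.8 area 161 xyz [0.7673 0.2147 0.081 ]
cap px [369.5 166. ] r 4.9 area 78 xyz [ 0.6155 -0.2948  0.081 ]
cap px [371.9 185.7] r 5.2 area 86 xyz [ 0.5572 -0.3026  0.081 ]
cap px [374.5 204.7] r 5.1 area 82 xyz [ 0.5013 -0.3107  0.081 ]
cap px [376.5 224.5] r 5.1 area 80 xyz [ 0.4431 -0.3171  0.081 ]
```

View pics/t5.png

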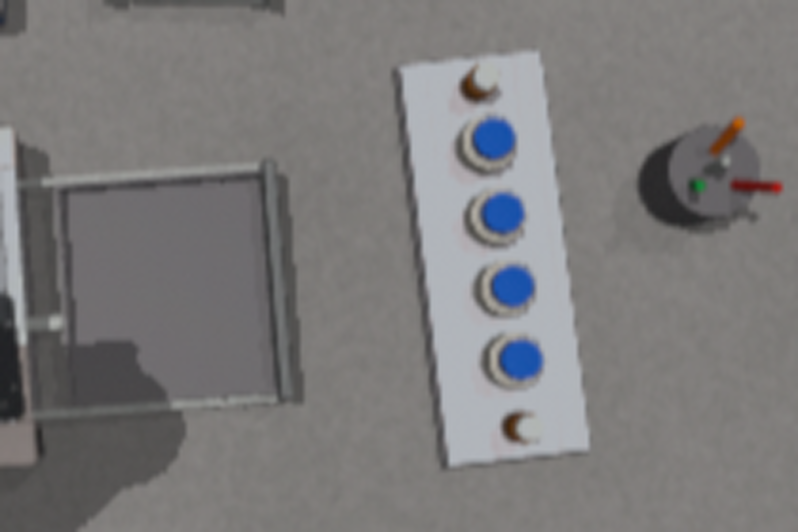

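The four bottles stand upright in a row at (493,140), (502,214), (512,287) and (520,360), and the drawer is empty. Next I take the handle to wind it home.

play_rows(
  motion=[0,-4.1,3.5,0,0,0,-4.1,3.4,0,0,0,0,0,0,0,0,0,0,0,0],
)

```text
time: 51.48
position: [0.4907, 0.2255, 0.2697]
tcp_rot: [0.213, -3.133, 0.001]
ft_force: [-0.6, -0.2, 0.0]
grip_width: 0.0876
```

```bash
python3 - <<'E'
from h import *
go((.4905,.2275,.18),None)
E
```

```text
go [-0.02  0.21  8.97] roll 0 yaw now -172.2 q6 [ 0.79  0.11 -0.22 -0.   -1.25 -2.23] pos [0.4907 0.2255 0.2697] w 0.0876 F [-0.6 -0.2  0. ] t 51.48
```

play_rows(
  motion=[0,0,0.15,4.5,0,0,0,0,4.3,0,1,0,0,0,0,1,0,0,0,0,1,0,0,0,0,1,0,0,0,0,1,0,0,0,0,1,0,0,0,0],
  grip_force=40,
)

```text
time: 52.48
position: [0.4908, 0.2272, 0.1826]
tcp_rot: [-0.212, 3.134, 0.0]
ft_force: [-0.6, 0.6, 0.2]
grip_width: 0.0336
```

play_rows(
  motion=[1,0,0,0,0,1,0,0,0,0,1,0,0,0,0],
)

```text
time: 52.85
position: [0.4906, 0.2276, 0.1822]
tcp_rot: [0.213, -3.134, -0.001]
ft_force: [0.7, 3.8, -1.3]
grip_width: 0.0197
```

```bash
python3 - <<'E'
from h import *
go((.4905,.2275,.18),None);ang()
s=sense();M=R.from_rotvec(s['tcp_rot']).as_matrix()
a0=-70.
for i in range(18):
    a=np.radians(a0+20*i);b=np.radians(a0+20*(i+1))
    d=M.T@np.array([.085*(np.cos(b)-np.cos(a)),.085*(np.sin(b)-np.sin(a)),0])*100
    print(i+1,round(float(d[0]),2),round(float(d[1]),2),end=' | ')
E
```

```text
go [ 0.02 -0.01  0.22] roll 0 yaw now -172.2 q6 [ 0.8   0.17 -0.35 -0.   -1.05 -2.23] pos [0.4906 0.2276 0.1822] w 0.0197 F [ 0.7  3.8 -1.3] t 52.85
r 0.0852 ang -70.4
1 -2.73 1.12 | 2 -2.19 1.98 | 3 -1.38 2.61 | 4 -0.4 2.92 | 5 0.63 2.88 | 6 1.57 2.5 | 7 2.33 1.81 | 8 2.81 0.9 | 9 2.95 -0.12 | 10 2.73 -1.12 | 11 2.19 -1.98 | 12 1.38 -2.61 | 13 0.4 -2.92 | 14 -0.63 -2.88 | 15 -1.57 -2.5 | 16 -2.33 -1.81 | 17 -2.81 -0.9 | 18 -2.95 0.12 |
```

play_rows(
  motion=[1,-2.73,1.12,0,0,1,-2.19,1.98,0,0,1,-1.38,2.61,0,0,1,-0.4,2.92,0,0,1,0.63,2.88,0,0,1,1.57,2.5,0,0,1,2.33,1.81,0,0,1,2.81,0.9,0,0],
)

```text
time: 53.85
position: [0.4613, 0.3928, 0.1822]
tcp_rot: [-0.213, 3.134, -0.002]
ft_force: [3.6, -6.5, -3.5]
grip_width: 0.0195
```

play_rows(
  motion=[1,2.95,-0.12,0,0,1,2.73,-1.12,0,0,1,2.19,-1.98,0,0,1,1.38,-2.61,0,0,1,0.4,-2.92,0,0,1,-0.63,-2.88,0,0,1,-1.57,-2.5,0,0,1,-2.33,-1.81,0,0],
)

```text
time: 54.85
position: [0.4322, 0.2274, 0.1822]
tcp_rot: [0.213, -3.134, -0.004]
ft_force: [1.4, 13.6, -11.2]
grip_width: 0.0192
```

play_rows(
  motion=[1,-2.81,-0.9,0,0,1,-2.95,0.12,0,0,1,0,0,0,0],
)

```text
time: 55.22
position: [0.4917, 0.2278, 0.1819]
tcp_rot: [0.211, -3.134, -0.001]
ft_force: [-1.4, 2.5, -1.7]
grip_width: 0.0193
```

```bash
cat >> h.py <<'E'
def panel():
    "drawer front edge column along the middle row of drawer in top view: strongest edges"
    c=get_image('top');g=cv2.cvtColor(c['color'],cv2.COLOR_RGB2GRAY).astype(float)
    p=np.array([.4835,.065]);e=np.array([.0886,-.996])
    t=np.arange(-.03,.24,.001);P=np.c_[p+t[:,None]*e,np.full(len(t),.072)]
    uv=proj(c,P).astype(np.float32);v=cv2.remap(g.astype(np.float32),uv[None,:,0],uv[None,:,1],cv2.INTER_LINEAR)[0]
    d=np.abs(np.gradient(cv2.GaussianBlur(v[None],(5,1),0)[0])); i=[k for k in range(2,len(d)-2) if d[k]==d[k-2:k+3].max() and d[k]>3]
    print('edges mm',[(round(t[k]*1000),round(float(d[k]),1)) for k in i]); caps(c,.081)
E
python3 - <<'E'
from h import *
go((.4905,.2275,.18),None);ang();panel()
E
```

```text
go [ 0.12 -0.02  0.19] roll 0 yaw now -172.3 q6 [ 0.8   0.18 -0.35 -0.   -1.05 -2.23] pos [0.4917 0.2278 0.1819] w 0.0193 F [-1.4  2.5 -1.7] t 55.23
r 0.0854 ang -69.7
edges mm [(-17, 4.1), (-3, 8.3), (17, 8.2), (129, 5.7), (133, 9.1), (139, 5.8), (151, 6.3)]
cap px [198.5 111.5] r 9.8 area 162 xyz [0.7673 0.2147 0.081 ]
cap px [369.5 166. ] r 4.9 area 78 xyz [ 0.6155 -0.2948  0.081 ]
cap px [371.9 185.7] r 5.2 area 86 xyz [ 0.5572 -0.3026  0.081 ]
cap px [374.5 204.7] r 5.1 area 82 xyz [ 0.5013 -0.3107  0.081 ]
cap px [376.5 224.5] r 5.1 area 80 xyz [ 0.4431 -0.3171  0.081 ]
```

play_rows(
  motion=[1,-2.73,1.12,0,0,1,-2.19,1.98,0,0,1,-1.38,2.61,0,0,1,-0.4,2.92,0,0,1,0.63,2.88,0,0,1,1.57,2.5,0,0,1,2.33,1.81,0,0,1,2.81,0.9,0,0],
)

```text
time: 56.28
position: [0.461, 0.3926, 0.1826]
tcp_rot: [-0.214, 3.133, -0.001]
ft_force: [4.1, -6.5, -4.2]
grip_width: 0.0194
```

play_rows(
  motion=[1,2.95,-0.12,0,0,1,2.73,-1.12,0,0,1,2.19,-1.98,0,0,1,1.38,-2.61,0,0,1,0.4,-2.92,0,0,1,-0.63,-2.88,0,0,1,-1.57,-2.5,0,0,1,-2.33,-1.81,0,0],
)

```text
time: 57.28
position: [0.4319, 0.2276, 0.1823]
tcp_rot: [0.213, -3.134, -0.005]
ft_force: [0.8, 14.4, -12.3]
grip_width: 0.0193
```

play_rows(
  motion=[1,-2.81,-0.9,0,0,1,-2.95,0.12,0,0,1,0,0,0,0],
)

```text
time: 57.65
position: [0.4912, 0.2277, 0.182]
tcp_rot: [0.211, -3.134, -0.0]
ft_force: [-1.0, 2.8, -2.0]
grip_width: 0.0196
```

```bash
python3 - <<'E'
from h import *
go((.4905,.2275,.18),None);ang();panel()
E
```

```text
go [ 0.07 -0.01  0.2 ] roll 0 yaw now -172.3 q6 [ 0.8   0.17 -0.35 -0.   -1.05 -2.23] pos [0.4912 0.2277 0.182 ] w 0.0196 F [-1.   2.8 -2. ] t 57.65
r 0.0853 ang -70.1
edges mm [(-17, 4.0), (-3, 8.3), (17, 8.4), (73, 4.5), (79, 6.2), (97, 8.8)]
cap px [198.5 111.5] r 9.8 area 161 xyz [0.7673 0.2147 0.081 ]
cap px [369.5 166. ] r 4.9 area 78 xyz [ 0.6155 -0.2948  0.081 ]
cap px [371.9 185.7] r 5.2 area 86 xyz [ 0.5572 -0.3026  0.081 ]
cap px [374.5 204.7] r 5.1 area 82 xyz [ 0.5013 -0.3107  0.081 ]
cap px [376.5 224.5] r 5.1 area 80 xyz [ 0.4431 -0.3171  0.081 ]
```

play_rows(
  motion=[1,-2.73,1.12,0,0,1,-2.19,1.98,0,0,1,-1.38,2.61,0,0,1,-0.4,2.92,0,0,1,0.63,2.88,0,0,1,1.57,2.5,0,0,1,2.33,1.81,0,0,1,2.81,0.9,0,0],
)

```text
time: 58.7
position: [0.4608, 0.3925, 0.1827]
tcp_rot: [-0.214, 3.133, -0.0]
ft_force: [4.6, -5.0, -4.8]
grip_width: 0.0198
```

play_rows(
  motion=[1,2.95,-0.12,0,0,1,2.73,-1.12,0,0,1,2.19,-1.98,0,0,1,1.38,-2.61,0,0,1,0.4,-2.92,0,0,1,-0.63,-2.88,0,0,1,-1.57,-2.5,0,0,1,-2.33,-1.81,0,0],
)

```text
time: 59.7
position: [0.4315, 0.2277, 0.1823]
tcp_rot: [-0.214, 3.134, 0.005]
ft_force: [1.4, 13.9, -11.7]
grip_width: 0.0193
```

play_rows(
  motion=[1,-2.81,-0.9,0,0,1,-2.95,0.12,0,0,1,0,0,0,0],
)

```text
time: 60.08
position: [0.4908, 0.2277, 0.1822]
tcp_rot: [0.212, -3.134, -0.0]
ft_force: [-0.3, 1.8, -2.6]
grip_width: 0.0195
```

```bash
python3 - <<'E'
from h import *
go((.4905,.2275,.18),None);ang();panel()
E
```

```text
go [ 0.03 -0.01  0.22] roll 0 yaw now -172.3 q6 [ 0.8   0.17 -0.35 -0.   -1.05 -2.23] pos [0.4908 0.2277 0.1822] w 0.0195 F [-0.3  1.8 -2.6] t 60.08
r 0.0852 ang -70.3
edges mm [(-17, 4.1), (-3, 7.8), (13, 8.3), (20, 9.8), (38, 8.2)]
cap px [198.5 111.5] r 9.8 area 161 xyz [0.7673 0.2147 0.081 ]
cap px [369.5 166. ] r 4.9 area 78 xyz [ 0.6155 -0.2948  0.081 ]
cap px [371.9 185.7] r 5.2 area 86 xyz [ 0.5572 -0.3026  0.081 ]
cap px [374.5 204.7] r 5.1 area 82 xyz [ 0.5013 -0.3107  0.081 ]
cap px [365.1 235.2] r 5.2 area 83 xyz [ 0.411  -0.2839  0.081 ]
```

Bottle 4 was knocked to (0.411,−0.284) while I was winding, so I'll put it right after the drawer is home. The last part of the winding comes next.

play_rows(
  motion=[1,-2.73,1.12,0,0,1,-2.19,1.98,0,0,1,-1.38,2.61,0,0,1,-0.4,2.92,0,0,1,0.63,2.88,0,0,1,1.57,2.5,0,0,1,2.33,1.81,0,0,1,2.81,0.9,0,0],
)

```text
time: 61.12
position: [0.4598, 0.3928, 0.1827]
tcp_rot: [-0.214, 3.134, 0.001]
ft_force: [-0.3, -1.7, -3.5]
grip_width: 0.0192
```

play_rows(
  motion=[1,0,0,0,0,1,0,0,0,0],
)

```text
time: 61.38
position: [0.4612, 0.3924, 0.1831]
tcp_rot: [-0.214, 3.134, 0.002]
ft_force: [0.9, -0.3, -2.9]
grip_width: 0.0195
```

```bash
python3 - <<'E'
from h import *
go((.4905,.2275,.18),None);ang();panel()
E
```

```text
go [ -0.66 -16.73   0.29] roll 0 yaw now -172.2 q6 [ 1.03  0.28 -0.21  0.   -1.08 -2.46] pos [0.4612 0.3924 0.1831] w 0.0195 F [ 0.9 -0.3 -2.9] t 61.38
r 0.0845 ang 90.6
edges mm [(-15, 7.1), (-2, 17.5), (5, 4.7), (26, 8.2)]
cap px [198.5 111.5] r 9.8 area 161 xyz [0.7673 0.2147 0.081 ]
cap px [369.5 166. ] r 4.9 area 78 xyz [ 0.6155 -0.2948  0.081 ]
cap px [371.9 185.7] r 5.2 area 86 xyz [ 0.5572 -0.3026  0.081 ]
cap px [374.5 204.7] r 5.1 area 82 xyz [ 0.5013 -0.3107  0.081 ]
cap px [365.1 235.2] r 5.2 area 83 xyz [ 0.411  -0.2839  0.081 ]
```

```bash
cat >> h.py <<'E'
def front():
    c=get_image('top');a=cv2.imread('pics/top0.png',0).astype(float);b=cv2.cvtColor(c['color'],cv2.COLOR_RGB2GRAY).astype(float)
    for v in(185,205,225,240): print(v,a[v,238:256].astype(int),b[v,238:256].astype(int))
E
python3 - <<'E'
from h import *
front()
E
```

```text
185 [143 142 144 171 176 173 138  81  52  77  81  81  80  80  81  86 118 124] [137 136 138 164 168 165 133  77  50  73  76  78  77  76  77  82 114 119]
205 [144 144 141 132 170 176 177 170  95  50  62  79  82  82  83  81  86 118] [137 138 135 126 162 168 169 161  92  48  60  76  79  79  79  78  82 112]
225 [145 143 143 143 142 149 173 176 171 129  71  56  80  82  82  81  80  82] [137 137 138 136 137 143 164 169 164 123  69  54  76  78  77  77  77  79]
240 [150 150 148 145 148 148 146 163 161 156 119  75  66  80  82  80  80  83] [143 143 142 138 141 141 139 155 154 150 115  73  63  76  78  77  79  79]
```

play_rows(
  motion=[1,0.74,0.05,0,0,1,0.74,0,0,0,1,0.74,-0.05,0,0,1,0,0,0,0,1,0,0,0,0],
)

```text
time: 62.1
position: [0.4398, 0.3891, 0.1825]
tcp_rot: [-0.213, 3.134, 0.0]
ft_force: [0.1, 1.9, -2.1]
grip_width: 0.0194
```

```bash
python3 - <<'E'
from h import *
front();ang();go((0,0,0));panel()
E
```

```text
185 [143 142 144 171 176 173 138  81  52  77  81  81  80  80  81  86 118 124] [136 136 137 163 168 165 132  77  50  73  78  77  77  76  77  83 113 118]
205 [144 144 141 132 170 176 177 170  95  50  62  79  82  82  83  81  86 118] [137 137 135 126 161 167 168 161  91  48  59  75  79  78  79  77  82 112]
225 [145 143 143 143 142 149 173 176 171 129  71  56  80  82  82  81  80  82] [137 136 136 137 136 142 164 167 163 123  67  52  76  78  78  77  77  78]
240 [150 150 148 145 148 148 146 163 161 156 119  75  66  80  82  80  80  83] [143 143 142 138 141 141 138 155 153 150 114  72  62  76  78  77  78  79]
r 0.0842 ang 105.3
go [ 48.85 -32.61  18.24] roll 0 yaw now -172.2 q6 [ 1.06  0.25 -0.25 -0.   -1.07 -2.49] pos [0.4399 0.3891 0.1825] w 0.0194 F [-0.5  1.2 -2.6] t 62.15
edges mm [(-15, 7.4), (-2, 17.2), (5, 4.6), (26, 8.1)]
cap px [198.5 111.5] r 9.8 area 161 xyz [0.7673 0.2147 0.081 ]
cap px [369.5 166. ] r 4.9 area 78 xyz [ 0.6155 -0.2948  0.081 ]
cap px [371.9 185.7] r 5.2 area 86 xyz [ 0.5572 -0.3026  0.081 ]
cap px [374.5 204.7] r 5.1 area 82 xyz [ 0.5013 -0.3107  0.081 ]
cap px [365.1 235.2] r 5.2 area 83 xyz [ 0.411  -0.2839  0.081 ]
```

```bash
cat >> h.py <<'E'
def side(z=.06):
    c=get_image('side');a=cv2.imread('pics/side0.png',0).astype(np.float32);b=cv2.cvtColor(c['color'],cv2.COLOR_RGB2GRAY).astype(np.float32)
    p=np.array([.4835,.065]);e=np.array([.0886,-.996]);n=np.array([.996,.0886])
    for k in(-.06,0,.06):
        t=np.arange(-.04,.03,.003);P=np.c_[p+k*n+t[:,None]*e,np.full(len(t),z)]
        uv=proj(c,P).astype(np.float32)
        for im in(a,b): print(k,cv2.remap(im,uv[None,:,0],uv[None,:,1],cv2.INTER_LINEAR)[0].astype(int))
    return c,uv
E
python3 - <<'E'
from h import *
c,uv=side();print(uv[0],uv[-1])
u,v=proj(c,[[.4835,.065,.05]])[0].astype(int);print(u,v)
a=cv2.imread('pics/side0.png')[...,::-1];b=c['color']
f=lambda i:cv2.resize(i[v-60:v+60,u-65:u+65],None,fx=3,fy=3,interpolation=cv2.INTER_CUBIC)
save('cmp',np.hstack([f(a),f(b)]))
E
```

```text
-0.06 [118 116 117 119 120 119 117 114 110 103  96  89  83  79  76  75  75  74
  74  73  73  73  73  73]
-0.06 [104  93  86  81  78  78  80  83  86  89  88  86  82  79  76  75  75  74
  74  74  74  74  74  74]
0 [107 104 104 107 111 113 112 110 105  99  94  88  83  79  76  74  73  73
  73  73  72  72  72  72]
0 [103  93  85  80  78  78  81  84  86  87  87  85  82  79  77  75  74  74
  74  73  73  73  73  73]
0.06 [105  91  83  77  74  74  75  79  83  86  86  84  81  78  75  74  74  73
  73  73  72  73  73  72]
0.06 [103  90  83  76  74  75  76  80  84  87  86  85  82  79  76  75  74  74
  74  74  74  74  74  73]
[284.5379  201.76595] [293.83823 210.3449 ]
276 213
```

View pics/cmp.png

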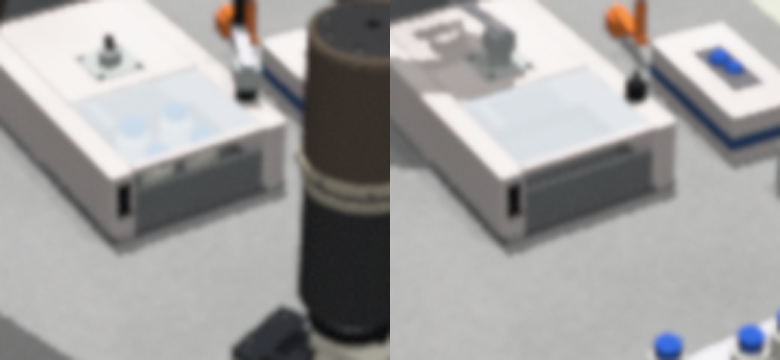

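The side view shows the drawer front exactly where it was before the start (panel profile identical). One small extra push to confirm.

play_rows(
  motion=[1,0.72,-0.16,0,0,1,0.7,-0.22,0,0,1,0,0,0,0,1,0,0,0,0],
)

```text
time: 62.75
position: [0.4268, 0.3844, 0.183]
tcp_rot: [-0.213, 3.132, 0.004]
ft_force: [3.4, 4.9, -5.0]
grip_width: 0.0193
```

```bash
python3 - <<'E'
from h import *
ang();go((0,0,0));side();side(.07)
E
```

```text
r 0.0842 ang 114.8
go [ 47.53 -32.35  18.12] roll 0 yaw now -172.2 q6 [ 1.07  0.23 -0.28  0.   -1.06 -2.51] pos [0.4268 0.3844 0.183 ] w 0.0193 F [ 3.4  4.9 -5. ] t 62.75
-0.06 [118 116 117 119 120 119 117 114 110 103  96  89  83  79  76  75  75  74
  74  73  73  73  73  73]
-0.06 [104  93  86  81  77  78  80  83  86  88  88  86  83  79  76  75  74  73
  73  74  74  74  74  74]
0 [107 104 104 107 111 113 112 110 105  99  94  88  83  79  76  74  73  73
  73  73  72  72  72  72]
0 [102  93  85  80  78  78  81  84  86  87  87  85  81  78  76  75  75  74
  74  74  74  73  73  73]
0.06 [105  91  83  77  74  74  75  79  83  86  86  84  81  78  75  74  74  73
  73  73  72  73  73  72]
0.06 [104  91  83  76  74  75  77  80  84  88  87  85  82  78  75  75  75  74
  74  74  73  73  73  73]
-0.06 [188 167 148 137 130 129 129 129 129 127 123 117 110 102  95  89  84  79
  77  75  74  74  74  74]
-0.06 [188 164 141 121 105  95  87  82  80  79  80  83  85  86  87  86  82  79
  77  76  74  74  74  74]
0 [191 168 146 130 124 121 122 123 124 122 119 115 109 103  96  89  83  79
  76  74  73  73  73  73]
0 [191 167 143 122 107  95  86  82  78  78  80  83  85  87  88  85  82  79
  76  74  73  73  73  73]
0.06 [189 169 145 121 102  89  77  71  69  68  71  76  81  83  85  84  81  78
  75  74  74  74  74  73]
0.06 [191 170 145 123 104  91  79  73  70  69  73  78  82  84  86  85  82  78
  76  75  75  75  74  74]
```

The drawer is home: it pushes back and the panel doesn't change. I'll back off about 10° into the socket's play, let go, and line the tool up with the arm.

play_rows(
  motion=[1,-0.7,0.22,0,0,1,-0.72,0.16,0,0,1,0,0,0,0,1,0,0,0,0],
)

```text
time: 63.35
position: [0.44, 0.389, 0.1824]
tcp_rot: [-0.212, 3.134, 0.0]
ft_force: [-0.3, 3.4, -0.9]
grip_width: 0.0193
```

```bash
python3 - <<'E'
from h import *
ang();go((.4621,.3079,.25),105)
E
```

```text
r 0.0841 ang 105.3
go [-1.1  -8.33 -6.76] roll 82.7 yaw now -172.3 q6 [ 1.06  0.25 -0.25  0.   -1.07 -2.49] pos [0.44   0.389  0.1824] w 0.0193 F [-0.3  3.4 -0.9] t 63.35
```

play_rows(
  motion=[0,0,0,0,0,0,0,0,0,0,0,0,0,0,0,0,0,0,0,0,0,0,0,-4,0,0,0,0,-4,0,0,0,0,0,0],
)

```text
time: 64.22
position: [0.441, 0.3902, 0.2662]
tcp_rot: [-0.213, 3.13, 0.007]
ft_force: [0.1, 0.4, -0.3]
grip_width: 0.0833
```

play_rows(
  motion=[0,0,0,0,-9.7,0,0,0,0,-9.7,0,0,0,0,-9.7,0,0,0,0,-9.7,0,0,0,0,-9.7,0,0,0,0,-9.7,0,0,0,0,-9.7,0,0,0,0,-9.7],
)

```text
time: 65.22
position: [0.4396, 0.3887, 0.2617]
tcp_rot: [2.135, -2.303, 0.0]
ft_force: [-0.7, -0.5, 0.3]
grip_width: 0.0878
```

play_rows(
  motion=[0,0,0,0,-9.7,0,0,0,0,-9.7,0,4,0,0,0,0,4.5,0,0,0,0,0,0,0,0,0,0,0,0,0],
)

```text
time: 65.97
position: [0.4615, 0.3067, 0.2622]
tcp_rot: [2.488, -1.918, -0.0]
ft_force: [-0.2, -0.6, 0.6]
grip_width: 0.0876
```

```bash
python3 - <<'E'
from h import *
go((.4621,.3079,.1236),105)
w=get_image('wrist');g=w['color']
save('w9',g); panel()
E
```

```text
go [-0.1  -0.09 13.86] roll -0.3 yaw now -75.3 q6 [ 0.94  0.14 -0.2  -0.   -1.23 -0.68] pos [0.4615 0.3067 0.2622] w 0.0876 F [-0.2 -0.6  0.6] t 65.97
edges mm [(-15, 7.5), (-3, 17.9), (5, 4.7), (26, 8.5)]
cap px [198.5 111.5] r 9.8 area 161 xyz [0.7673 0.2147 0.081 ]
cap px [369.5 166. ] r 4.9 area 78 xyz [ 0.6155 -0.2948  0.081 ]
cap px [371.9 185.7] r 5.2 area 86 xyz [ 0.5572 -0.3026  0.081 ]
cap px [374.5 204.7] r 5.1 area 82 xyz [ 0.5013 -0.3107  0.081 ]
cap px [365.1 235.2] r 5.2 area 84 xyz [ 0.411  -0.2839  0.081 ]
```

play_rows(
  motion=[0,-0.1,-0.05,5,0,0,0,0,5,0,0,0,0,3.8,0,0,0,0,0,0,1,0,0,0,0,1,0,0,0,0,1,0,0,0,0,1,0,0,0,0],
  grip_force=45,
)

```text
time: 67.08
position: [0.462, 0.3081, 0.1252]
tcp_rot: [-2.487, 1.917, -0.0]
ft_force: [0.4, -0.5, 0.3]
grip_width: 0.0531
```

play_rows(
  motion=[1,0,0,0,0,1,0,0,0,0,1,0,0,0,0],
)

```text
time: 67.45
position: [0.4621, 0.308, 0.1246]
tcp_rot: [-2.488, 1.917, -0.001]
ft_force: [1.7, -0.3, 0.0]
grip_width: 0.0336
```

```bash
python3 - <<'E'
from h import *
go((.4621,.3079,.1236),105);print(sense()['wrist_torque'])
E
```

```text
go [0.01 0.   0.1 ] roll -0.2 yaw now -75.2 q6 [ 0.94  0.25 -0.39  0.   -0.93 -0.68] pos [0.4621 0.308  0.1246] w 0.0336 F [ 1.7 -0.3  0. ] t 67.45
[-0.05914082 -0.52336199  0.04979242]
```

play_rows(
  motion=[1,0,0,-2,0,1,0,0,-4,0,1,0,0,-5,0,1,0,0,-2.5,0,1,0,0,0,0],
)

```text
time: 68.08
position: [0.462, 0.3084, 0.2609]
tcp_rot: [-2.486, 1.916, 0.0]
ft_force: [-0.7, 0.0, -5.0]
grip_width: 0.0337
```

```bash
python3 - <<'E'
from h import *
go((.5697,.2264,.255),105)
E
```

```text
go [10.68 -8.32  0.59] roll -0.2 yaw now -75.2 q6 [ 0.94  0.14 -0.2  -0.   -1.23 -0.68] pos [0.462  0.3084 0.2609] w 0.0337 F [-0.7  0.  -5. ] t 68.08
```

play_rows(
  motion=[1,3.6,-2.8,0,0,1,3.6,-2.8,0,0,1,3.5,-2.7,0,0,1,0,0,0,0,1,0,0,0,0],
)

```text
time: 68.7
position: [0.5685, 0.225, 0.2573]
tcp_rot: [2.485, -1.917, -0.002]
ft_force: [-1.1, -0.9, -3.3]
grip_width: 0.0336
```

```bash
python3 - <<'E'
from h import *
go((.5904,.1491,.156),105)
c=get_image('wrist');g=cv2.cvtColor(c['color'],cv2.COLOR_RGB2GRAY);u,v=proj(c,[[.5904,.1491,.127]])[0];print('pred',u,v)
u0,v0=int(u)-35,int(v)-35;s=g[v0:v0+70,u0:u0+70]
for th in(35,50,65):
    k,l,st,ce=cv2.connectedComponentsWithStats((s<th).astype(np.uint8))
    for i in range(1,k):
        if st[i][4]>80: print(th,st[i].tolist(),(ce[i]+[u0,v0]).round(1))
cv2.imwrite('pics/stud.png',cv2.resize(s,None,fx=7,fy=7,interpolation=cv2.INTER_CUBIC)); print(s[::5,::4])
E
```

```text
go [ 7.89 -0.23 10.14] roll -0.3 yaw now -75.3 q6 [ 0.7   0.24 -0.09 -0.   -1.25 -0.44] pos [0.5685 0.225  0.2573] w 0.0336 F [-1.1 -0.9 -3.3] t 68.7
pred 279.765326527192 113.31637379717188
65 [18, 18, 35, 37, 1027] [279.2 113.5]
[[143 144 147 146 146 145 181 209 211 200 143 143 144 145 143 167 166 170]
 [103 105 101 148 147 143 175 203 162 157 143 142 144 144 138 180 167 170]
 [ 99  99  99 119 143 140 134 142 143 142 141 141 143 143 131 181 169 169]
 [101  97  99 100 109 117 140 144 142 132 140 142 140 142 133 174 170 169]
 [ 99 101 101  99  98 106 100  52  53  54  54  55 131 142 154 167 169 171]
 [ 99 100  99 100 100  74  50  54  54  53  54  54  57 126 171 165 171 169]
 [ 97  97 101 102  99  51  49  52  54  57  56  53  56  61 180 168 169 169]
 [ 98  98 102  99  93  49  51  52  53  52  59  54  58  57 179 170 170 169]
 [ 96  99 101  99  97  51  49  51  55  55  57  55  56  58 171 170 170 170]
 [100  98  98 101  96  74  50  51  52  53  52  53  55 141 166 170 170 170]
 [103 101  98 101 110 144  83  52  52  52  53  55  96 177 166 171 169 170]
 [ 99 100 103 101 117 141 143 138 109  95 117 128 121 181 169 170 170 171]
 [102 101 102  96 125 141 141 142 142 140 133 140 130 177 170 171 171 170]
 [104 100 102 101 132 141 141 141 141 141 141 140 141 169 170 171 171 171]]
```

The stud's collar is found within 1 px of where I predicted it. I'll go over it and lower the crank.

play_rows(
  motion=[1,4,-0.1,0,0,1,3.9,-0.1,2,0,1,0,0,4,0,1,0,0,3.8,0,1,0,0,0,0,1,0,0,0,0],
)

```text
time: 69.5
position: [0.5919, 0.1506, 0.163]
tcp_rot: [-2.489, 1.915, -0.002]
ft_force: [0.1, 0.5, -3.1]
grip_width: 0.0341
```

```bash
python3 - <<'E'
from h import *
go((.5904,.1491,.1245),105)
E
```

```text
go [0.1  0.19 3.85] roll -0.2 yaw now -75.2 q6 [ 0.57  0.3  -0.23  0.   -1.04 -0.31] pos [0.5919 0.1506 0.163 ] w 0.0341 F [ 0.1  0.5 -3.1] t 69.5
```

play_rows(
  motion=[1,0.1,0.15,0,0,1,0,0,0.6,0,1,0,0,0.6,0,1,0,0,0,0,1,0,0,0,0],
)

```text
time: 70.12
position: [0.5902, 0.1483, 0.1494]
tcp_rot: [2.488, -1.918, 0.0]
ft_force: [0.2, -0.7, -2.0]
grip_width: 0.0338
```

```bash
python3 - <<'E'
from h import *
go((.5904,.1491,.1245),105)
E
```

```text
go [-0.07 -0.04  2.49] roll -0.2 yaw now -75.2 q6 [ 0.57  0.31 -0.24  0.   -1.02 -0.31] pos [0.5902 0.1483 0.1494] w 0.0338 F [ 0.2 -0.7 -2. ] t 70.12
```

play_rows(
  motion=[1,-0.05,-0.03,0.5,0,1,0,0,0.4,0,1,0,0,0,0],
)

```text
time: 70.5
position: [0.59, 0.1487, 0.1399]
tcp_rot: [2.488, -1.917, -0.001]
ft_force: [0.5, 0.0, -2.5]
grip_width: 0.0339
```

play_rows(
  motion=[1,0,0,0.5,0,1,0,0,0.5,0,1,0,0,0,0],
)

```text
time: 70.88
position: [0.5899, 0.1487, 0.1298]
tcp_rot: [2.487, -1.917, -0.001]
ft_force: [-0.1, -0.4, -2.7]
grip_width: 0.0339
```

play_rows(
  motion=[1,0,0,0.4,0,1,0,0,0,0,1,0,0,0,0],
)

```text
time: 71.25
position: [0.5903, 0.1489, 0.1265]
tcp_rot: [-2.488, 1.918, -0.0]
ft_force: [1.0, 0.4, -3.2]
grip_width: 0.0341
```

```bash
python3 - <<'E'
from h import *
go((.5904,.1491,.1245),105)
E
```

```text
go [-0.02 -0.01  0.2 ] roll -0.2 yaw now -75.2 q6 [ 0.57  0.33 -0.27  0.   -0.97 -0.31] pos [0.5903 0.1489 0.1265] w 0.0341 F [ 1.   0.4 -3.2] t 71.25
```

play_rows(
  motion=[1,0,0,0.15,0,1,0,0,0,0,0,0,0,0,0,0,0,0,0,0,0,0,0,0,0,0,0,0,-4,0,0,0,0,-5,0,0,0,0,-6,0],
)

```text
time: 72.25
position: [0.5898, 0.1486, 0.2759]
tcp_rot: [2.487, -1.917, -0.001]
ft_force: [1.5, 1.3, -0.3]
grip_width: 0.0857
```

play_rows(
  motion=[0,0,0,0,8.2,0,0,0,0,8.2,0,0,0,0,8.2,0,0,0,0,8.2,0,0,0,0,8.2,0,0,0,0,0],
)

```text
time: 73.0
position: [0.5903, 0.1489, 0.2751]
tcp_rot: [-1.66, 2.667, -0.0]
ft_force: [-0.7, 0.6, 0.1]
grip_width: 0.0877
```

```bash
python3 - <<'E'
from h import *
go((.42,-.27,.28),64)
E
```

```text
go [45.1  -3.21 -0.5 ] roll -0.2 yaw now -116.2 q6 [ 0.57  0.22 -0.07  0.   -1.28 -1.02] pos [0.5903 0.1489 0.2751] w 0.0877 F [-0.7  0.6  0.1] t 73.0
```

play_rows(
  motion=[0.45,5,-0.35,0,0,0.45,5,-0.35,0,0,0.45,5,-0.35,0,0,0.45,5,-0.35,0,0,0.45,5,-0.35,0,0,0.45,5,-0.35,0,0,0.45,5,-0.35,0,0,0.45,5,-0.35,0,0],
  grip_force=25,
)

```text
time: 74.0
position: [0.4378, -0.2236, 0.2754]
tcp_rot: [-1.665, 2.664, -0.001]
ft_force: [0.5, -0.6, -0.6]
grip_width: 0.0479
```

play_rows(
  motion=[0.45,0,0,0,0,0.45,0,0,0,0],
)

```text
time: 74.25
position: [0.4385, -0.2223, 0.2751]
tcp_rot: [-1.66, 2.667, -0.0]
ft_force: [0.0, 0.7, 0.6]
grip_width: 0.0478
```

```bash
cat >> h.py <<'E'
def vial(c,z=.079):
    hsv=cv2.cvtColor(c['color'],cv2.COLOR_RGB2HSV);a=cv2.inRange(hsv,(3,70,30),(22,255,255))
    k,l,st,ce=cv2.connectedComponentsWithStats(a);print('amber',[(ce[i].round(1).tolist(),st[i].tolist(),ray(c,ce[i],.05)[0].round(3).tolist()) for i in range(1,k) if st[i][4]>=8])
E
python3 - <<'E'
from h import *
go((.411,-.2855,.12),64)
c=get_image('wrist');caps(c,.081);vial(c)
print('vial1 exp px',proj(c,[[.3905,-.326,.079],[.3905,-.326,.04]]).round(1).tolist())
t=get_image('top');caps(t,.081);vial(t)
import h
t0=dict(t);t0['color']=cv2.imread('pics/top0.png')[...,::-1].copy();vial(t0)
save('w10',c['color'])
E
```

```text
go [ 6.89 -0.31 15.5 ] roll -0.2 yaw now -116.2 q6 [-0.07  0.02 -0.3  -0.   -1.25 -0.39] pos [ 0.4385 -0.2223  0.2751] w 0.0478 F [0.  0.7 0.6] t 74.25
cap px [279.5 123. ] r 14.5 area 647 xyz [ 0.4108 -0.2855  0.081 ]
cap px [194. 138.] r 14.4 area 625 xyz [ 0.4991 -0.3119  0.081 ]
cap px [153.2 168.2] r 14.7 area 630 xyz [ 0.5557 -0.3038  0.081 ]
cap px [113.5 196.5] r 14.6 area 588 xyz [ 0.6133 -0.2965  0.081 ]
amber [([3.7, 45.3], [0, 42, 10, 7, 58], [0.64, -0.486, 0.05]), ([280.3, 86.5], [269, 78, 22, 14, 75], [0.393, -0.319, 0.05]), ([95.6, 212.3], [84, 205, 19, 19, 121], [0.664, -0.29, 0.05]), ([181.6, 311.5], [174, 283, 20, 57, 620], [0.643, -0.12, 0.05]), ([383.7, 311.9], [373, 283, 19, 57, 610], [0.394, 0.003, 0.05]), ([361.6, 360.6], [170, 349, 355, 21, 5296], [0.452, 0.066, 0.05])]
vial1 exp px [[279.7, 76.6], [280.0, 80.1]]
cap px [198.5 111.5] r 9.8 area 161 xyz [0.7673 0.2147 0.081 ]
cap px [369.5 166. ] r 4.9 area 78 xyz [ 0.6155 -0.2948  0.081 ]
amber [([124.2, 126.3], [107, 119, 40, 14, 365], [0.725, 0.443, 0.05]), ([364.0, 153.3], [362, 150, 6, 6, 21], [0.658, -0.2
[... 1677 characters left out ...]
 [362, 150, 6, 6, 21], [0.658, -0.284, 0.05]), ([431.1, 165.1], [427, 160, 9, 11, 41], [0.627, -0.487, 0.05]), ([471.2, 284.5], [378, 180, 182, 208, 12438], [0.271, -0.608, 0.05]), ([374.4, 241.9], [373, 239, 4, 7, 18], [0.392, -0.318, 0.05]), ([549.4, 271.2], [530, 247, 30, 52, 766], [0.315, -0.842, 0.05]), ([160.2, 298.4], [145, 283, 34, 35, 385], [0.211, 0.317, 0.05]), ([512.0, 288.3], [510, 286, 5, 5, 15], [0.262, -0.73, 0.05]), ([505.7, 295.9], [503, 294, 7, 5, 20], [0.239, -0.711, 0.05]), ([293.1, 355.7], [202, 298, 153, 122, 7211], [0.052, -0.081, 0.05]), ([554.1, 300.6], [552, 298, 6, 5, 14], [0.229, -0.855, 0.05]), ([367.2, 393.5], [304, 353, 115, 67, 4818], [-0.054, -0.301, 0.05])]
```

Vial 1 hasn't moved. The displaced bottle stands upright at (0.411,−0.2855), so I'll pick it up.

play_rows(
  motion=[0.45,3.5,-0.15,0,0,0.45,3.4,-0.15,3,0,0.45,0,0,5,0,0.45,0,0,5,0,0.45,0,0,2.5,0,0.45,0,0,0,0,0.45,0,0,0,0],
)

```text
time: 75.22
position: [0.412, -0.2853, 0.1211]
tcp_rot: [-1.661, 2.666, -0.002]
ft_force: [-0.3, 0.7, 0.4]
grip_width: 0.0481
```

```bash
python3 - <<'E'
from h import *
go((.411,-.2855,.067),64)
c=get_image('wrist');caps(c,.081)
E
```

```text
go [0.06 0.09 5.41] roll -0.1 yaw now -116.1 q6 [-0.21  0.17 -0.51  0.   -0.89 -0.24] pos [ 0.412  -0.2853  0.1211] w 0.0481 F [-0.3  0.7  0.4] t 75.22
cap px [284.  234.9] r 24.6 area 1750 xyz [ 0.4092 -0.2882  0.081 ]
cap px [149. 257.] r 25.2 area 968 xyz [ 0.4972 -0.3137  0.081 ]
cap px [ 47.5 335.9] r 10.5 area 157 xyz [ 0.5983 -0.2932  0.081 ]
```

play_rows(
  motion=[0.45,0.1,0.08,3,0,0.45,0,0,2.3,0,0.45,0,0,0,0,1,0,0,0,0,1,0,0,0,0,1,0,0,0,0,1,0,0,-2,0,1,0,0,-4,0],
)

```text
time: 76.28
position: [0.4082, -0.2856, 0.1265]
tcp_rot: [1.657, -2.666, -0.004]
ft_force: [-0.3, -0.5, 0.2]
grip_width: 0.0313
```

play_rows(
  motion=[1,0,0,-4,0,1,0,0,0,9.3,1,0,0,0,9.3,1,0,0,0,9.3,1,0,0,0,9.3,1,0,0,0,9.3,1,0,0,0,9.5,1,0,0,0,0],
)

```text
time: 77.28
position: [0.4094, -0.286, 0.1671]
tcp_rot: [-0.214, 3.134, 0.0]
ft_force: [-0.0, 0.5, -1.1]
grip_width: 0.0312
```

```bash
python3 - <<'E'
from h import *
go((.4425,-.3194,.09),7.6)
E
```

```text
go [-2.82 -3.76  7.71] roll 0.2 yaw now -172.2 q6 [-0.22  0.12 -0.45 -0.   -1.   -1.22] pos [ 0.4094 -0.286   0.1671] w 0.0312 F [-0.   0.5 -1.1] t 77.28
```

play_rows(
  motion=[1,-1.4,-1.9,0,0,1,-1.4,-1.85,0,0,1,0,0,4,0,1,0,0,3.5,0,1,0,0,0,0,1,0,0,0,0],
)

```text
time: 78.03
position: [0.4431, -0.3198, 0.0932]
tcp_rot: [-0.216, 3.133, -0.001]
ft_force: [1.1, -0.2, 0.1]
grip_width: 0.031
```

```bash
python3 - <<'E'
from h import *
go((.4425,-.3194,.069),7.6)
E
```

```text
go [0.06 0.05 2.42] roll 0.3 yaw now -172.1 q6 [-0.27  0.28 -0.45  0.   -0.85 -1.17] pos [ 0.4431 -0.3198  0.0932] w 0.031 F [ 1.1 -0.2  0.1] t 78.03
```

play_rows(
  motion=[1,0.06,0.05,1.2,0,1,0,0,1.2,0,1,0,0,0,0],
)

```text
time: 78.4
position: [0.4416, -0.319, 0.0675]
tcp_rot: [0.213, -3.134, -0.0]
ft_force: [0.3, 1.0, -0.5]
grip_width: 0.0316
```

play_rows(
  motion=[1,0,0,0.15,0,1,0,0,0,0],
)

```text
time: 78.65
position: [0.4415, -0.319, 0.0672]
tcp_rot: [0.213, -3.134, 0.0]
ft_force: [-2.1, 2.3, 8.5]
grip_width: 0.0313
```

The bottle touches the plate. I'll release it, rise, and move aside for the final check.

play_rows(
  motion=[0.45,0,0,0,0,0.45,0,0,0,0,0.45,0,0,-4,0,0.2,0,0,-6,0,0,0,2,-6,0,0,0,5,-5,0,0,0,5,0,0,0,0,5,0,0],
)

```text
time: 79.65
position: [0.4193, -0.1552, 0.2704]
tcp_rot: [-0.211, 3.133, 0.001]
ft_force: [0.9, 0.0, -0.4]
grip_width: 0.0865
```

play_rows(
  motion=[0,0,5,0,0,0,0,5,0,0,0,0,0,0,0],
)

```text
time: 80.03
position: [0.4058, -0.0548, 0.2702]
tcp_rot: [-0.221, 3.133, 0.001]
ft_force: [0.6, -1.1, 0.3]
grip_width: 0.0876
```

```bash
python3 - <<'E'
from h import *
c=get_image('top');caps(c,.081);front()
save('t9',cv2.resize(c['color'][130:290,60:410],None,fx=2.2,fy=2.2,interpolation=cv2.INTER_CUBIC))
P=np.array([[.6155,-.2948],[.5572,-.3026],[.5013,-.3107]])
a=cv2.imread('pics/top0.png')[...,::-1].astype(int);b=c['color']
d=cv2.absdiff(cv2.GaussianBlur(a.astype(np.uint8),(3,3),0),cv2.GaussianBlur(b,(3,3),0)).max(2)
k,l,st,ce=cv2.connectedComponentsWithStats((d[:300]>45).astype(np.uint8));print([st[i].tolist() for i in range(1,k) if st[i][4]>25])
# crank: handle is dark; bright arm above deck
s=get_image('side');print(proj(s,[[.5904,.1491,.167],[.5684,.2312,.229]]).round(1).tolist())
go((0,0,0))
E
```

```text
cap px [198.5 111.5] r 9.8 area 161 xyz [0.7673 0.2147 0.081 ]
cap px [369.5 166. ] r 4.9 area 78 xyz [ 0.6155 -0.2948  0.081 ]
cap px [371.9 185.7] r 5.2 area 86 xyz [ 0.5572 -0.3026  0.081 ]
cap px [374.5 204.7] r 5.1 area 82 xyz [ 0.5013 -0.3107  0.081 ]
cap px [376.5 224.5] r 5.1 area 84 xyz [ 0.4431 -0.3171  0.081 ]
185 [143 142 144 171 176 173 138  81  52  77  81  81  80  80  81  86 118 124] [143 143 144 171 176 173 139  80  53  76  81  81  80  80  81  86 118 125]
205 [144 144 141 132 170 176 177 170  95  50  62  79  82  82  83  81  86 118] [144 143 142 132 170 176 176 169  96  49  63  79  82  82  83  81  86 119]
225 [145 143 143 143 142 149 173 176 171 129  71  56  80  82  82  81  80  82] [144 144 142 142 138 128 145 136  99  71  48  49  44  44  46  47  48  48]
240 [150 150 148 145 148 148 146 163 161 156 119  75  66  80  82  80  80  83] [63 63 63 64 64 64 64 65 65 66 66 67 67 67 68 68 68 68]
[[183, 152, 8, 8, 45], [195, 158, 14, 8, 58], [360, 161, 16, 16, 190], [180, 170, 31, 9, 119], [385, 178, 175, 122, 11024], [362, 180, 16, 15, 183], [364, 199, 17, 14, 176], [147, 207, 188, 93, 9584], [366, 219, 17, 14, 182], [332, 282, 34, 18, 341], [302, 295, 16, 5, 51]]
[[292.1, 171.0], [278.0, 149.1]]
go [39.45 11.21 26.99] roll 0 yaw now -172.2 q6 [ 0.35 -0.13 -0.45  0.   -1.25 -1.78] pos [ 0.4061 -0.0576  0.2699] w 0.0879 F [ 0.4 -0.9 -0.7] t 80.17
```

```bash
python3 - <<'E'
from h import *
c=get_image('top')
u=np.array([np.cos(np.radians(105)),np.sin(np.radians(105))]);p=np.array([.5904,.1491])
for s,z in((-.017,.167),(0,.167),(.06,.167),(.085,.229)): print(s,proj(c,[[*(p+s*u),z]]).round(1)[0])
g=cv2.cvtColor(c['color'],cv2.COLOR_RGB2GRAY);print(g[160:184:2,172:232:3])
E
```

```text
-0.017 [221.5 165.7]
0 [215.6 167.1]
0.06 [194.5 172.3]
0.085 [181.5 171.5]
[[119 120 122 122 121 125 122 123 125 126 127 122 125 123 123 124 132 124
  123 123]
 [118 120 121 120 123 120 126 124 126 123 122 123 127 135 150 164 152 122
  121 126]
 [120 121 123 122 124 121 124 120 121 122 121 125 126 164 168 163 169 102
  109 148]
 [122 122 123 118 120 126 134 141 136 142 149 157 151 175 176 176 175 106
  122 176]
 [146 154 163 160 168 173 174 174 165 162 175 175 176 176 176 176 174  92
  117 176]
 [175 174 173  94 150 145 172 174 175 176 176 177 176 174 157 142 136 107
  118 169]
 [175 175 173  82  47  35 147 157 175 177 174 166 145 118 154 162 156 103
  119 154]
 [175 175 174 138  21  16 144 125 170 147 111 109 105 129 140 100  69  93
  117 149]
 [176 176 175 142  38  33 110  99 102 111 115 112 115 123 117 121 133 141
  143 143]
 [169 165 162 158 122 119 129 133 142 142 144 142 143 144 145 145 145 146
  147 147]
 [175 175 175 171 143 144 145 146 146 146 147 147 149 148 150 149 148 148
  147 145]
 [176 177 177 172 149 149 149 148 147 147 146 143 142 141 141 141 141 140
  140 141]]
```

```bash
python3 - <<'E'
from h import *
print(close_job())
E
```

```text
the job is handed in; nothing more can be done
None
```

The job is finished and handed in at about 80 s of robot time. The crank wound the drawer out, all four bottles stand on the cold plate, the empty drawer is wound home, and the crank is back on its stud.

Bottle 4 was knocked about 5 cm aside while I was winding the drawer in. I put it back in its place after parking the crank.

**Last checks**
- **Bottle row:** the caps are in one line along the plate's middle, about 58 mm apart, so roughly 14 mm lies between neighbouring bottles. Vial 1 was measured and has not moved. Vial 2 is at the same pixel as at the start.
- **Drawer:** the front looks the same as at the start in both fixed views, and pushing the crank further moved nothing.
- **Crank:** it sits on the stud with its boss and handle within a few millimetres of where they should be. The pin's depth in the socket was judged only from the tool height, since my picture allowance was used up before the last look.

**Not fully explained:** at the outer end the crank turned some 30° past the angle I expected with little resistance. The drawer itself had stopped, at 198 ± 2 mm by the camera against the stated 200 mm, so I took it as fully out.

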